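# Hang the fallen work lamp on its slotted post and lock it

### The job

The yellow work lamp has fallen on its side: stand it upright on the bench and let go of it, then take it again and hook its two tabs into the slots of the blue post, pushing it down until it hangs fully home. Then turn the red knob on top of the post clockwise to its end stop to lock it. Leave the other things on the bench where they are.

Things in the scene. Friction and masses are not known exactly. Their poses are not given: they have to be found in the camera images.
- lamp: Loose work lamp, about 0.4 kg: a box 54 deep (own x) x 70 wide (own y) x 120 mm high (own z), black below, yellow above, white lens in front (+x). Origin: centre of its underside; +z is up when it stands. It starts lying on its -y side, top roughly away from the robot, own +y up, origin 35 mm above the bench. Stood on its foot leaning sideways by less than about 40 degrees, it rights itself
- lamp_waist (a point): Point inside the lamp, 100 mm above its underside on its centre line, lamp's axes. While it lies it can be gripped here front to back (54 mm), beyond the upper tab. The centre of mass is about 67 mm nearer the foot (33 mm above the underside)
- lamp_handle (a point): Centre of the lamp's handle, lamp's axes: a solid black fin on its top, 35 long (own x) x 20 thick (own y), rising 41 mm above the box. This point is 9.5 mm ahead of the lamp's centre line (own +x) and 141 mm above its underside
- lamp_tab (a point): Middle of the underside of the upper of two equal steel hook tabs on the lamp's back (-x) face, lamp's axes; 72 mm above the lamp's underside; the other is 42 mm lower. Each is 8 wide (own y, centred): a stub 10 high that sticks out 13 mm from the back face, and at its end a lip 6 thick reaching 12 mm below the stub, with a 7 mm gap between lip and back face
- post: Fixed blue steel post, 80 deep (own x) x 60 wide (own y) x 150 mm high, on a foot plate 6 mm thick, 110 wide, from own x = -105 to +35 mm. Origin: at bench level under the post's centre. Own +x is the outward normal of its slotted front plate (outer face at x = +40 mm), which faces roughly away from the robot
- slot (a point): Bottom edge, on the plate's outer face, of the upper slot in the post; post's axes; 102 mm above the bench. Two slots on the centre line of the plate, 13 wide and 32 mm high each; the lower one starts 42 mm lower, 60 mm above the bench. The plate is 5 mm thick, hollow behind
- seat (a point): Where the lamp's origin lies, axes along the post's, when it hangs fully home: 67 mm ahead of the post's origin (own x) and 30 mm above the bench. To hook in, bring the lamp up level, 13 to 21 mm higher than this, move it against the plate until its back meets it, then push it straight down
- lock_knob (a joint): Angle of the red lock knob on top of the post, rad: grows as it turns clockwise seen from above; end stop at 3.6 (locked), the other stop at 0. It starts between 0.8 and 1.5. It turns stiffly (about 0.1 N m) and stays where it is left
- lock_knob_grip (a point): Point on the knob's axis (20 mm behind the post's centre along the post's own x) at the height to grip, 187 mm above the bench; turns with the knob. The knob has a bar grip 61 long (own x) x 14 thick (own y), from 162 to 194 mm above the bench, over a disc of radius 32 mm. Own z is up
- screwdriver: Bystander: red-handled screwdriver, about 200 mm long, lying in the middle. Origin on its underside
- wrench: Bystander: steel wrench, about 180 mm long, lying in the middle. Origin on its underside
- hammer: Bystander: hammer, about 300 mm long, lying at the far side. Origin on its underside
- spray_can: Bystander: white can with red cap, 60 across x 170 mm high, standing. Origin: centre of its underside
- jar: Bystander: amber jar 72 across x 85 mm high, standing. Origin: centre of its underside
- tape_roll: Bystander: yellow roll 100 across x 25 mm high, lying flat. Origin: centre of its underside
- carton: Bystander: cardboard box 120 x 90 x 70 mm. Origin: centre of its underside
Not all that is in view belongs to the job. What is shaped like the lamp but purple or turquoise is not meant.

How it is judged:
By the outcome, as a careful person would: the job done as asked, in the order asked, and still so for the second after the job is handed in, with the robot touching nothing.
It also fails if it takes over 72 s, if anything falls off the work surface, if the arm or the gripper's body presses on something with over 40 N, if the wrist force passes 120 N, or if a joint passes its speed limit or range.

### The arm

A 6-joint arm with a two-finger parallel gripper is mounted at the origin on the work surface. World frame = base frame: x ahead of the robot, y to its left, z up, the work surface at z = 0. Lengths are in m, angles in rad, forces in N, time in s.
With the tool pointing down it reaches from about 0.375 to 0.9 m from the base axis. Payload 3.1 kg.
Tool frame: the origin (TCP) lies at the very end of the fingers, on their centre line; the grasp point (between the pads) lies 19 mm behind it; z points along the fingers, y is the direction in which the jaws open and shut (so a half turn about z gives the same grasp; the last joint's range is limited). The gripper opens to 87 mm and grips with 3 to 60 N. Pads are 19 mm wide; open, the fingers measure 117 mm over their backs; the gripper's body (75 mm by 190 mm) begins 51 mm behind the grasp point.
Start: joints at [1, 0.527, 1.433, -0, 1.181, -0.178], TCP at [0.239, 0.578, 0.223] pointing down, gripper open.
Joint ranges: [-3.08, 3.08], [-0.75, 2.2], [0.22, 2.44], [-1.43, 4.57], [0, 2.65], [-2.85, 2.85]. Speed limits (rad/s): [2.79, 2.79, 3.14, 3.14, 3.14, 3.14].

### API

Orientations are given as a unit quaternion [x, y, z, w].
In Python, from rig import robot gives the robot as it stands. The module is installed in compiled form; this text tells all that it offers.
- The arm moves only by the tool send_rows, never from a script. Its argument "deltas" is a list of rows, each an object of numbers: "tx", "ty", "tz": the shift along the tool's x, y, z in cm; "rx", "ry", "rz": the turn, a rotation vector about the tool's x, y, z in rad. A call has 1 to 5 rows; each row is the pose to reach, as a shift and turn from the pose commanded when the call began, along the tool's axes at that moment; what a row does not reach only later rows make up. A row lasts 1/12 s, in which the tool goes at most 41.7 mm and 7.16 degrees, less where a joint would pass 70% of its speed; a pose out of reach is approached as far as the arm can. A call with a gripper value outside its range is refused whole. "claw" is the finger opening in cm, from 0 to 8.7, set as the call begins (left out, the last holds). The fingers move at their own pace and stop on an object; "squeeze" is the grip in N (left out, the last holds). Time passes only in rows, so rows that repeat a pose let the fingers close. It gives the time, the measured TCP pose, the force and the opening at its end, in the units of the state.
- robot.get_obs(): the state, without advancing time (a new reading comes with each control period).
- robot.camera(name): name is "scene" or "side" or "wrist"; returns a dict with "color" (480x640x3 uint8, red, green, blue), "z_map" (480x640 float32, m along the optical axis (not along the pixel's ray), 0 where there is no reading), "intrinsics" (3x3 intrinsics, pixels), "distortion" ([k1, k2, p1, p2, k3] as OpenCV has them; the pictures are not rectified), "R" (3x3) and "t" (3): a world point X has camera coordinates R X + t; the wrist camera has in their place "tool_from_camera" (4x4, takes a point from camera to tool coordinates, whose origin is the TCP and whose axes are the flange's). Camera axes: x right, y down, z forward; pixel columns grow to the right and rows downward; lengths in m; the calibration is good to about 2 mm. A picture is of the moment at which its call begins: read the wrist's pose just before it.
- robot.hand_in(): hands the job in, once; it reports no verdict.
Trained networks look in the newest picture that a camera, given by its name, has taken for a name from the list of things; names that differ only in an ending like _2 or _b are one class to them, and where a whole thing is asked for, a point or a joint stands for the part that bears it (a point fixed in the world has none). Each returns a list of dicts, best first, with "p" (0 to 1); they miss things now and then, are a little off and sometimes report something else, mostly with a low value. They report only what shows in the picture. A call takes as long as a camera call. They do not tell look-alikes from the thing itself.
- robot.outline_of(label, camera): "pixels" (480x640 bool, what is visible of it) and "xy" ([column, row] in pixels, amid what is visible of it).
- robot.tip_of(label, camera): "xy" ([column, row] in pixels: a listed point, or the origin of a listed thing).
The state is a dict: "time": time; "q": joint angles; "joint_velocities": joint speeds; "joint_torque": joint torques, N m; "position": TCP position; "tool_rot": TCP orientation; "ft_force": force on the tool from outside, world axes, zero at the start; "moment": the same for the moment, N m; "grip_width": finger opening in m.
Only numpy, scipy, OpenCV 4.12 (cv2) and the standard library are available. Lean on these libraries where they do the work, as an engineer would, in place of code of your own. Each camera call takes 0.05 s, during which the arm holds its last target.

## Working session

There is one attempt and no reset: what is moved stays moved. The work goes in short steps, Python scripts to look and compute and a tool call to move; the robot and the scene stay as the last step left them, time stands still between calls to the robot, and variables do not carry over. Pictures are saved under pics/ and viewed, and the job is handed in when it is done.

Besides the shell and the picture viewer there is one more tool, called after "Emit:" in YAML: its name, and indented under it one key for each argument. send_rows: Moves the arm, as the interface text tells. Its arguments: {"type":"object","properties":{"deltas":{"type":"array","items":{"type":"object","properties":{"tx":{"type":"number"},"ty":{"type":"number"},"tz":{"type":"number"},"rx":{"type":"number"},"ry":{"type":"number"},"rz":{"type":"number"}}}},"claw":{"type":"number"},"squeeze":{"type":"number"}},"required":["deltas"]}

```bash
ls; mkdir -p pics; python3 - <<'E'
from rig import robot
import cv2, numpy as np
o=robot.get_obs(); print({k:np.round(v,4) for k,v in o.items()})
for n in ["scene","side"]:
    c=robot.camera(n); cv2.imwrite(f"pics/{n}0.png",c["color"][:,:,::-1]); np.savez(f"pics/{n}0.npz",**c)
    print(n,c["intrinsics"],c["distortion"],c["R"],c["t"])
    for l in ["lamp","lamp_waist","lamp_handle","lamp_tab","post","slot","seat","lock_knob_grip","lock_knob"]:
        for f in ("outline_of","tip_of"):
            try:
                r=getattr(robot,f)(l,n); print(n,l,f,[(round(d["p"],2),np.round(d["xy"],1)) for d in r][:5])
            except Exception as e: print(n,l,f,"ERR",e)
print(robot.get_obs()["time"])
E
```

```text
pics
{'time': np.float64(0.0), 'q': array([ 1.0005,  0.5285,  1.4339, -0.    ,  1.1814, -0.1785]), 'joint_velocities': array([-0.0013, -0.    , -0.001 ,  0.0003,  0.0008,  0.0009]), 'joint_torque': array([ 1.50000e-03, -4.40042e+01, -1.76592e+01,  6.34000e-02,
        5.81000e-02, -2.00000e-04]), 'position': array([0.2382, 0.577 , 0.2216]), 'tool_rot': array([ 1.946e-01,  9.809e-01, -1.000e-03, -4.000e-04]), 'ft_force': array([ 0.4171, -0.0482,  0.2778]), 'moment': array([ 0.0057, -0.0112,  0.0614]), 'grip_width': np.float64(0.0869)}
scene [[486.03475822   0.         311.85966845]
 [  0.         486.03475822 241.69015918]
 [  0.           0.           1.        ]] [-0.09777079  0.          0.          0.          0.        ] [[ 6.10607113e-01  7.91933618e-01  3.13378696e-04]
 [ 4.61265564e-01 -3.55329348e-01 -8.13003772e-01]
 [-6.43733666e-01  4.96570437e-01 -5.82258334e-01]] [-0.32969905 -0.15361229  1.69210077]
scene lamp outline_of [(0.96, array([378.3, 250.9])), (0.66, array([333.6, 223.2])), (0.63, array([442.5, 248.6])), (0.56, array([221.4, 258.8]))]
scene lamp tip_of [(0.87, 
[... 2903 characters left out ...]
)]
side post outline_of [(0.61, array([443.3, 375.2])), (0.6, array([364.5, 322.2]))]
side post tip_of []
side slot outline_of []
side slot tip_of [(0.66, array([382.3, 286.5]))]
side seat outline_of [(0.91, array([365.3, 317.9])), (0.62, array([289.5, 214.8]))]
side seat tip_of [(0.72, array([385.5, 306.4])), (0.19, array([270.2, 221.2]))]
side lock_knob_grip outline_of [(0.95, array([367.2, 284. ]))]
side lock_knob_grip tip_of [(0.63, array([368. , 278.4]))]
side lock_knob outline_of [(0.78, array([371.2, 284.4]))]
side lock_knob tip_of ERR it knows: carton, hammer, jar, lamp, lamp_handle, lamp_tab, lamp_waist, lock_knob_grip, post, screwdriver, seat, slot, spray_can, tape_roll, wrench
1.8
```

View pics/scene0.png

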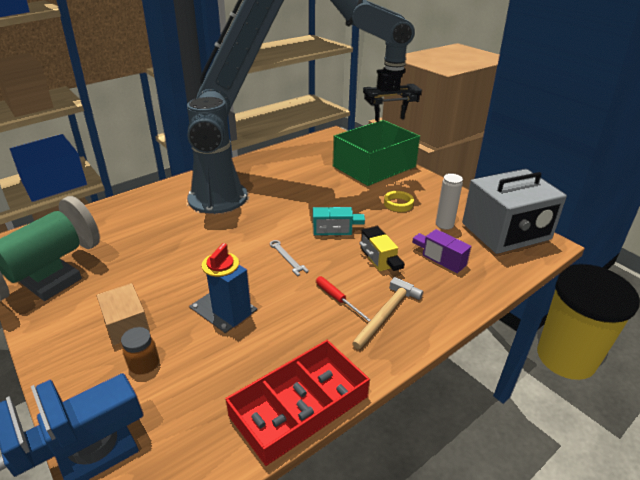

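View pics/side0.png

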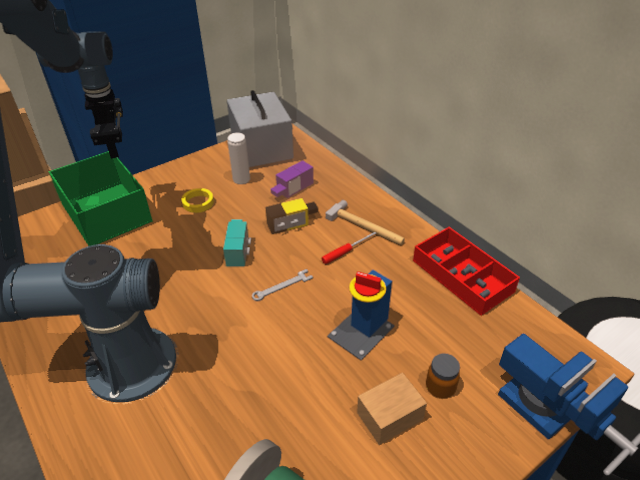

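```bash
python3 - <<'E'
import cv2
a=cv2.imread("pics/scene0.png")[180:340,190:500]; cv2.imwrite("pics/crop_scene0.png",cv2.resize(a,None,fx=2.5,fy=2.5,interpolation=cv2.INTER_CUBIC))
a=cv2.imread("pics/side0.png")[140:360,200:460]; cv2.imwrite("pics/crop_side0.png",cv2.resize(a,None,fx=2.7,fy=2.7,interpolation=cv2.INTER_CUBIC))
E
```

```text
(no output)
```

View pics/crop_scene0.png

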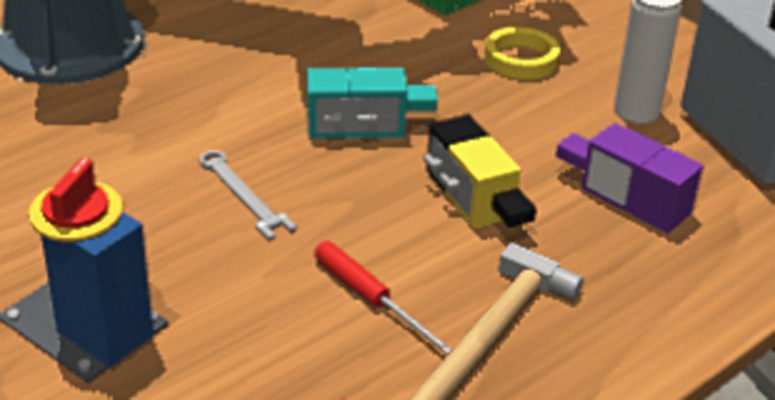

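View pics/crop_side0.png

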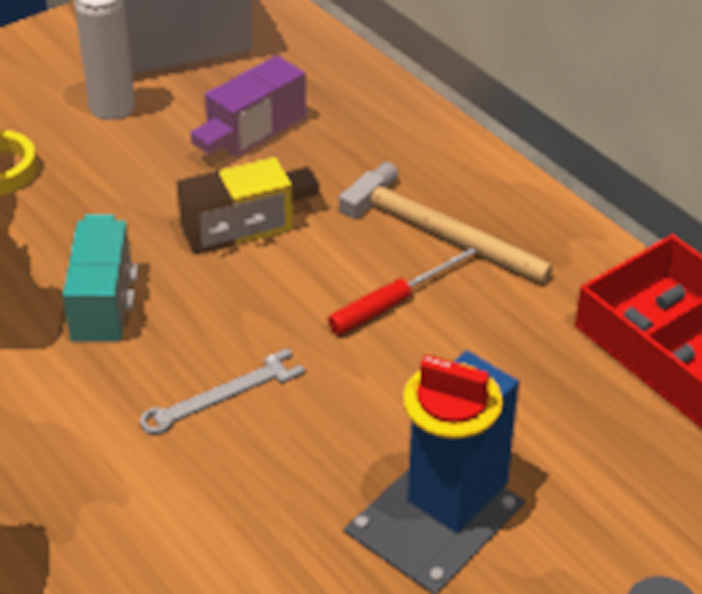

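```bash
cat > h.py <<'E'
import numpy as np, cv2
from scipy.spatial.transform import Rotation as Rn
def cloud(c,T=None):
    K=c["intrinsics"];D=c["distortion"]
    v,u=np.mgrid[0:480,0:640]
    p=cv2.undistortPoints(np.stack([u,v],-1).reshape(-1,1,2).astype(np.float64),K,D).reshape(480,640,2)
    z=c["z_map"]; P=np.dstack([p[...,0]*z,p[...,1]*z,z])
    if T is None: W=(P-c["t"])@c["R"]
    else: W=P@T[:3,:3].T+T[:3,3]
    W[z<=0]=np.nan
    return W
def proj(c,X):
    r,_=cv2.Rodrigues(c["R"]); return cv2.projectPoints(np.asarray(X,float).reshape(-1,1,3),r,c["t"],c["intrinsics"],c["distortion"])[0].reshape(-1,2)
def rect(xy):
    r=cv2.minAreaRect(xy.astype(np.float32)); b=cv2.boxPoints(r); return r,b
E
python3 - <<'E'
from h import *
for n,lp,pp,kp in [("scene",(378,251),(235,270),(220,258)),("side",(292,214),(375,275),(367,284))]:
    c=dict(np.load(f"pics/{n}0.npz")); W=cloud(c); col=c["color"].astype(int)
    print(n)
    v,u=np.mgrid[0:480,0:640]
    # table height
    m=(abs(W[...,0]-.5)<.3)&(abs(W[...,1])<.3)&(abs(W[...,2])<.01); print(" table z",np.nanmedian(W[...,2][m]))
    m=(abs(u-lp[0])<40)&(abs(v-lp[1])<40)
    z=W[...,2]
    t=m&(z>.062)&(z<.078)
    nn,lab=cv2.connectedComponents(t.astype(np.uint8))
    l=lab[t&(abs(u-lp[0])<15)&(abs(v-lp[1])<18)]; k=np.bincount(l[l>0]).argmax(); s=lab==k
    print(" lamp top",s.sum(),np.median(z[s]),rect(W[s][:,:2]))
    y=s&(col[...,0]>150)&(col[...,2]<100); b=s&(col.max(-1)<90)
    print(" yellow c",W[y].mean(0),y.sum()," black c",W[b].mean(0),b.sum())
    bt=m&(z>.015)&(z<.08); print(" all above c", np.nanmedian(W[bt],0))
    r=s.copy(); 
    # post
    m=(abs(u-pp[0])<45)&(abs(v-pp[1])<45)
    t=m&(abs(z-.15)<.004)&(col[...,2]>col[...,0]+20); print(" post top blue",t.sum(),np.median(z[t]),rect(W[t][:,:2]))
    t=m&(z>.18)&(z<.2); print(" knob bar top",t.sum(),np.median(z[t]),rect(W[t][:,:2]))
    t=m&(z>.155)&(z<.175)&(col[...,0]>150); print(" knob disc top",t.sum(),np.median(z[t]),rect(W[t][:,:2]))
    m=(abs(u-pp[0])<70)&(v>pp[1]-20)&(v<pp[1]+110)
    t=m&(z>.003)&(z<.010)&(col.max(-1)<110); print(" plate",t.sum(),rect(W[t][:,:2]))
E
```

```text
scene
 table z 0.0018238321195727394
 lamp top 571 0.07154201003003269 (((0.5896654725074768, 0.20039582252502441), (0.0582987479865551, 0.12477491050958633), 74.27796173095703), array([[0.52171344, 0.18924217],
       [0.64182025, 0.15543182],
       [0.6576175 , 0.21154948],
       [0.5375107 , 0.24535982]], dtype=float32))
 yellow c [0.61588433 0.19243245 0.07176418] 304  black c [0.55561779 0.20509417 0.07111421] 192
 all above c [0.60794859 0.18715497 0.04786734]
 post top blue 191 0.15101641118012407 (((0.5663622617721558, -0.24940380454063416), (0.0328666977584362, 0.06223341450095177), 8.42834186553955), array([[ 0.5455456 , -0.22103183],
       [ 0.55466723, -0.28259313],
       [ 0.58717895, -0.27777576],
       [ 0.5780573 , -0.21621448]], dtype=float32))
 knob bar top 189 0.19306635170346403 (((0.5221385359764099, -0.2571295499801636), (0.014933345839381218, 0.0639992505311966), 31.270671844482422), array([[ 0.49914613, -0.23365448],
       [ 0.53236705, -0.28835624],
       [ 0.54513097, -0.2806046 ],
       [ 0.51191   , -0.22590286]], dtype=float32))
 knob disc top 399
[... 1526 characters left out ...]
  [ 0.52472764, -0.2890287 ],
       [ 0.54085696, -0.2803182 ],
       [ 0.5124642 , -0.22774357]], dtype=float32))
 knob disc top 306 0.16070998149593652 (((0.5166482329368591, -0.26339298486709595), (0.07612667232751846, 0.08325744420289993), 77.82738494873047), array([[ 0.4679295 , -0.2918228 ],
       [ 0.54931504, -0.30937827],
       [ 0.565367  , -0.23496318],
       [ 0.48398143, -0.2174077 ]], dtype=float32))
 plate 650 (((0.5241189002990723, -0.22602760791778564), (0.46573764085769653, 0.18488144874572754), 67.69923400878906), array([[ 0.35022593, -0.40640056],
       [ 0.5212791 , -0.47655725],
       [ 0.6980119 , -0.04565465],
       [ 0.5269587 ,  0.02450204]], dtype=float32))
```

```bash
cat >> h.py <<'E'
def down(jaw_yaw_deg):
    """tool pointing down, jaw (tool y) along given yaw; x=(y cross z)"""
    a=np.radians(jaw_yaw_deg); y=np.array([np.cos(a),np.sin(a),0]); z=np.array([0,0,-1.]); x=np.cross(y,z)
    return np.column_stack([x,y,z])
def delta(o,p,Rt):
    R0=Rn.from_quat(o["tool_rot"]).as_matrix()
    t=R0.T@(np.asarray(p)-o["position"])*100
    r=Rn.from_matrix(R0.T@Rt).as_rotvec()
    return np.round(t,2),np.round(r,3)
def st(o):
    R0=Rn.from_quat(o["tool_rot"]).as_matrix()
    print("t",round(float(o["time"]),2),"pos",np.round(o["position"],4),"z",np.round(R0[:,2],3),"jaw yaw",round(float(np.degrees(np.arctan2(R0[1,1],R0[0,1]))),2),"q",np.round(o["q"],3),"F",np.round(o["ft_force"],1),"M",np.round(o["moment"],2),"w",round(float(o["grip_width"]),4))
E
python3 - <<'E'
from h import *
from rig import robot
o=robot.get_obs(); st(o)
print(delta(o,[.60,.19,.30],down(75)))
s=dict(np.load("pics/scene0.npz")); W=cloud(s)
for n in("scene","side"):
    W=cloud(dict(np.load(f"pics/{n}0.npz"))).reshape(-1,3)
    # max height grid
    print(n,"y cols .6...-.4, rows x")
    for x in np.arange(.2,.9,.05):
        print(round(x,2),[int(1000*max([0]+list(W[(abs(W[:,0]-x)<.025)&(abs(W[:,1]-y)<.025)&(W[:,2]<.5)][:,2]))) for y in np.arange(.6,-.45,-.05)])
W=cloud(s); 
# front plane of post
c=s["color"].astype(int)
m=(c[...,2]>c[...,0]+15)&(W[...,2]>.02)&(W[...,2]<.14)&(abs(W[...,0]-.585)<.03)&(abs(W[...,1]+.25)<.05)
P=W[m]; v,u=np.where(m); print(m.sum(),u.min(),u.max(),v.min(),v.max())
# orient: ransac vertical line in xy
from itertools import combinations
rng=np.random.default_rng(0);best=(0,)
for _ in range(3000):
    a,b=P[rng.integers(len(P),size=2),:2]; d=b-a; L=np.linalg.norm(d)
    if L<.03: continue
    n=np.array([-d[1],d[0]])/L; i=abs((P[:,:2]-a)@n)<.002
    if i.sum()>best[0]: best=(i.sum(),i)
Q=P[best[1]][:,:2]; q0=Q.mean(0); _,S,Vt=np.linalg.svd(Q-q0); n=Vt[1]*np.sign(Vt[1][0]); print("front",best[0],q0,np.degrees(np.arctan2(n[1],n[0])), ((Q-q0)@Vt[0]).min(),((Q-q0)@Vt[0]).max())
E
```

```text
t 1.8 pos [0.2386 0.5776 0.2225] z [-0.  0. -1.] jaw yaw 67.55 q [ 1.     0.528  1.433  0.     1.181 -0.179] F [ 0.2 -0.7 -0.8] M [ 0.03 -0.04  0.02] w 0.0871
(array([-48.2 , -22.03,  -7.75]), array([ 0.  , -0.  , -0.13]))
scene y cols .6...-.4, rows x
0.2 [0, 493, 392, 132, 6, 9, 7, 7, 6, 9, 5, 8, 6, 7, 7, 7, 7, 6, 6, 5, 6]
0.25 [486, 498, 499, 332, 7, 7, 10, 6, 7, 6, 6, 7, 8, 6, 9, 5, 6, 6, 5, 6, 5]
0.3 [466, 499, 8, 7, 7, 8, 6, 7, 7, 7, 7, 5, 6, 7, 7, 6, 7, 6, 6, 6, 5]
0.35 [9, 8, 29, 28, 7, 7, 7, 0, 73, 76, 6, 7, 13, 7, 7, 5, 0, 6, 6, 4, 6]
0.4 [6, 9, 31, 30, 30, 7, 6, 74, 77, 77, 74, 7, 12, 6, 6, 6, 0, 6, 6, 5, 6]
0.45 [7, 8, 31, 31, 32, 8, 46, 76, 76, 74, 6, 7, 13, 6, 7, 6, 0, 11, 16, 8, 6]
0.5 [7, 8, 7, 7, 6, 7, 6, 5, 69, 9, 6, 6, 13, 14, 6, 6, 159, 197, 194, 6, 5]
0.55 [5, 6, 171, 135, 7, 6, 6, 74, 75, 43, 6, 6, 23, 6, 5, 5, 160, 197, 197, 6, 6]
0.6 [7, 168, 173, 172, 6, 47, 47, 72, 76, 73, 6, 6, 30, 7, 7, 5, 148, 154, 151, 5, 5]
0.65 [175, 176, 175, 7, 0, 75, 75, 6, 75, 75, 7, 6, 31, 5, 6, 7, 6, 5, 6, 6, 6]
0.7 [176, 204, 175, 6, 0, 75, 74, 5, 48, 48, 6, 5, 25, 5, 5, 5, 5, 6
[... 817 characters left out ...]
 4, 3]
0.55 [6, 6, 173, 164, 8, 8, 5, 74, 75, 70, 6, 6, 19, 8, 5, 6, 151, 197, 196, 3, 3]
0.6 [6, 4, 174, 173, 7, 49, 50, 69, 74, 74, 6, 8, 29, 4, 5, 0, 145, 151, 149, 3, 3]
0.65 [172, 174, 172, 7, 9, 74, 73, 0, 74, 71, 6, 5, 29, 5, 5, 0, 3, 4, 7, 2, 5]
0.7 [175, 208, 175, 6, 3, 75, 74, 4, 47, 44, 4, 8, 21, 5, 7, 7, 5, 4, 3, 2, 4]
0.75 [213, 210, 176, 6, 69, 78, 74, 5, 6, 30, 27, 31, 28, 7, 4, 5, 9, 6, 4, 3, 3]
0.8 [175, 174, 178, 166, 0, 70, 71, 7, 7, 26, 8, 26, 30, 29, 26, 63, 63, 65, 64, 62, 60]
0.85 [174, 170, 4, 8, 5, 6, 5, 6, 6, 7, 5, 7, 4, 4, 4, 62, 24, 56, 50, 53, 59]
940 219 250 274 323
front 577 [ 0.5788998  -0.24792213] 11.580325732962276 -0.031371730561309805 0.028889201223428907
```

Emit:
send_rows:
  deltas:
    - {"tx":-4,"ty":-1.8,"tz":-1}
    - {"tx":-8,"ty":-3.6,"tz":-2}
    - {"tx":-12,"ty":-5.5,"tz":-3}
    - {"tx":-16,"ty":-7.3,"tz":-4}
    - {"tx":-19,"ty":-8.5,"tz":-5}
  claw: 8.7

```text
schema error: expected keys tx, ty, tz, rx, ry, rz
```

Emit:
send_rows:
  deltas:
    - {"tx":-4,"ty":-1.8,"tz":-1}
    - {"tx":-8,"ty":-3.6,"tz":-2}
    - {"tx":-12,"ty":-5.5,"tz":-3}
    - {"tx":-15,"ty":-7,"tz":-3}
    - {"tx":-18,"ty":-8.3,"tz":-3}

```text
schema error: expected keys tx, ty, tz, rx, ry, rz
```

Emit:
send_rows:
  deltas:
    - {"tx":-4,"ty":-2}
    - {"tx":-8,"ty":-3.6,"rz":-0.06}
    - {"tx":-11.2,"ty":-5.2,"rz":-0.13}
    - {"tx":-11.2,"ty":-5.2,"rz":-0.13}

```text
schema error: expected keys tx, ty, tz, rx, ry, rz
```

```bash
cat > wr.py <<'E'
import sys
from h import *
from rig import robot
n=sys.argv[1]
o=robot.get_obs(); c=robot.camera("wrist"); st(o)
T=np.eye(4); T[:3,:3]=Rn.from_quat(o["tool_rot"]).as_matrix(); T[:3,3]=o["position"]
M=T@c["tool_from_camera"]
cv2.imwrite(f"pics/{n}.png",c["color"][:,:,::-1]); np.savez(f"pics/{n}.npz",M=M,**c)
E
python3 wr.py w1; python3 -c "
import numpy as np; c=np.load('pics/w1.npz'); print(c['tool_from_camera'],c['intrinsics'],c['distortion'])"
```

```text
t 1.8 pos [0.2386 0.5776 0.2225] z [-0.  0. -1.] jaw yaw 67.55 q [ 1.     0.528  1.433  0.     1.181 -0.179] F [ 0.2 -0.7 -0.8] M [ 0.03 -0.04  0.02] w 0.0871
[[-1.81540294e-03 -9.53687575e-01 -3.00793474e-01  8.27309035e-02]
 [ 9.99997733e-01 -2.06611661e-03  5.15406530e-04  4.88569261e-04]
 [-1.11301120e-03 -3.00791856e-01  9.53689163e-01 -1.63245265e-01]
 [ 0.00000000e+00  0.00000000e+00  0.00000000e+00  1.00000000e+00]] [[389.39252949   0.         326.50172437]
 [  0.         389.39252949 243.16794501]
 [  0.           0.           1.        ]] [-0.03588615  0.          0.          0.          0.        ]
```

View pics/w1.png

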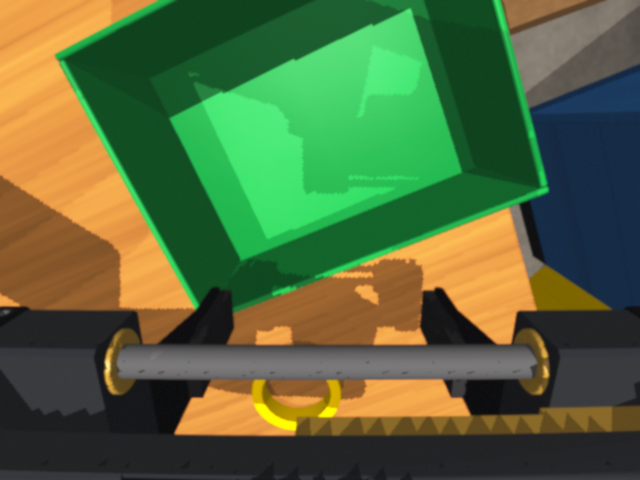

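The wrist picture shows the green bin ahead of the fingers and the tape ring near (297,400). All six keys are needed in every row, so I am sending the moves again.

Emit:
send_rows:
  deltas:
    - {"tx":-4,"ty":-1.8,"tz":-1,"rx":0,"ry":0,"rz":0}
    - {"tx":-8,"ty":-3.6,"tz":-2,"rx":0,"ry":0,"rz":0}
    - {"tx":-12,"ty":-5.5,"tz":-3,"rx":0,"ry":0,"rz":0}
    - {"tx":-16,"ty":-7.3,"tz":-4,"rx":0,"ry":0,"rz":0}
    - {"tx":-19,"ty":-8.5,"tz":-5,"rx":0,"ry":0,"rz":0}
  claw: 8.7

```text
time: 2.27
position: [0.3783, 0.4288, 0.2711]
tool_rot: [0.194, 0.981, -0.0, -0.0]
ft_force: [0.3, 0.3, 0.3]
grip_width: 0.0872
```

Emit:
send_rows:
  deltas:
    - {"tx":-4,"ty":-1.8,"tz":-1,"rx":0,"ry":0,"rz":0}
    - {"tx":-8,"ty":-3.6,"tz":-2,"rx":0,"ry":0,"rz":0}
    - {"tx":-12,"ty":-5.5,"tz":-3,"rx":0,"ry":0,"rz":0}
    - {"tx":-15,"ty":-7,"tz":-3,"rx":0,"ry":0,"rz":0}
    - {"tx":-18,"ty":-8.3,"tz":-3,"rx":0,"ry":0,"rz":0}

```text
time: 2.68
position: [0.5146, 0.2828, 0.3023]
tool_rot: [0.195, 0.981, 0.0, 0.001]
ft_force: [0.1, 0.6, -0.7]
grip_width: 0.0871
```

Emit:
send_rows:
  deltas:
    - {"tx":-4,"ty":-2,"tz":0,"rx":0,"ry":0,"rz":0}
    - {"tx":-8,"ty":-3.6,"tz":0,"rx":0,"ry":0,"rz":-0.06}
    - {"tx":-11.2,"ty":-5.2,"tz":0,"rx":0,"ry":0,"rz":-0.13}
    - {"tx":-11.2,"ty":-5.2,"tz":0,"rx":0,"ry":0,"rz":-0.13}

```text
time: 3.02
position: [0.6018, 0.1878, 0.3007]
tool_rot: [0.133, 0.991, -0.001, 0.003]
ft_force: [-0.0, -0.2, 0.2]
grip_width: 0.0871
```

```bash
python3 wr.py w2
```

```text
t 3.02 pos [0.6018 0.1878 0.3007] z [ 0.005 -0.003 -1.   ] jaw yaw 74.73 q [ 0.127  0.46   1.325 -0.004  1.352 -1.176] F [-0.  -0.2  0.2] M [ 0.02 -0.01 -0.02] w 0.0871
```

View pics/w2.png

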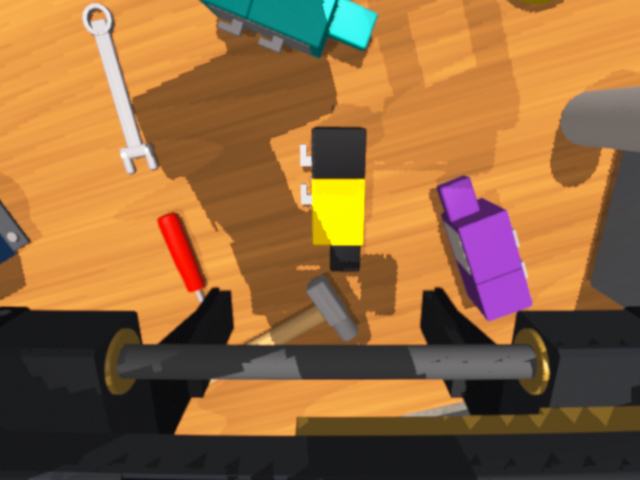

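The yellow and black lamp is in the middle (338,200). Its tabs are on the left at (306,155) and (306,195), and its handle points toward the far side at (345,258). The purple one is at (487,250) and the turquoise one at (300,20). The yellow one is the lamp meant.

```bash
python3 - <<'E'
from h import *
from rig import robot
c=dict(np.load("pics/w2.npz")); W=cloud(c,c["M"]); z=W[...,2]
v,u=np.mgrid[0:480,0:640]; m=(abs(u-338)<40)&(v>110)&(v<285)
t=m&(abs(z-.07)<.006)&(u>309); print(np.median(z[t]),rect(W[t][:,:2]))
col=c["color"].astype(int)
y=t&(col[...,0]>150)&(col[...,2]<100); r=rect(W[y][:,:2]); print("yellow",r)
y=t&(col.max(-1)<90); r=rect(W[y][:,:2]); print("black",r)
h=m&(z>.03)&(z<.06)&(v>247); print("handle",np.median(W[h],0),rect(W[h][:,:2]))
P=W[t][:,:2]; e=P-P.mean(0); _,S,V=np.linalg.svd(e); print("pca",P.mean(0),np.degrees(np.arctan2(V[0][1],V[0][0])))
print("table",np.nanmedian(z[(z<.02)]))
E
```

```text
0.07120338696236159 (((0.5905470848083496, 0.20317870378494263), (0.05411916598677635, 0.11979582905769348), 74.40390014648438), array([[0.52557945, 0.19321923],
       [0.6409645 , 0.16101162],
       [0.6555147 , 0.21313818],
       [0.54012966, 0.24534579]], dtype=float32))
yellow (((0.5911420583724976, 0.20306825637817383), (0.05386383458971977, 0.11870093643665314), 74.5347900390625), array([[0.526759  , 0.19293746],
       [0.64116216, 0.16128549],
       [0.6555251 , 0.21319905],
       [0.54112196, 0.24485102]], dtype=float32))
black (((0.5558431148529053, 0.21277613937854767), (0.05213673412799835, 0.047838591039180756), 74.3285140991211), array([[0.5257714 , 0.19413795],
       [0.5718316 , 0.18121572],
       [0.58591485, 0.23141433],
       [0.53985465, 0.24433656]], dtype=float32))
handle [0.67483816 0.18949024 0.04631298] (((0.6753402352333069, 0.18974152207374573), (0.03444962576031685, 0.029121380299329758), 74.34904479980469), array([[0.6566726 , 0.17708348],
       [0.6847142 , 0.16922723],
       [0.6940079 , 0.20239957],
       [0.6659663 , 0.21025582]], dtype=float32))
pca [0.587394   0.20401134] -15.709889013917241
table 0.0011962231071222518
```

Emit:
send_rows:
  deltas:
    - {"tx":-1.2,"ty":0.6,"tz":4,"rx":0,"ry":0,"rz":0}
    - {"tx":-2.5,"ty":1.2,"tz":8,"rx":0,"ry":0,"rz":0}
    - {"tx":-2.5,"ty":1.2,"tz":12,"rx":0,"ry":0,"rz":0}
    - {"tx":-2.5,"ty":1.2,"tz":16,"rx":0,"ry":0,"rz":0}
    - {"tx":-2.5,"ty":1.2,"tz":18,"rx":0,"ry":0,"rz":0}

```text
time: 3.48
position: [0.6193, 0.1999, 0.1157]
tool_rot: [0.13, 0.991, -0.001, -0.004]
ft_force: [-2.4, 0.2, 0.3]
grip_width: 0.0872
```

```bash
python3 - <<'E'
from h import *
from rig import robot
o=robot.get_obs(); st(o); print(delta(o,[.629,.1924,.017],down(74.4)))
E
```

```text
t 3.48 pos [0.6193 0.1999 0.1157] z [-0.009 -0.001 -1.   ] jaw yaw 75.01 q [ 1.410e-01  6.900e-01  1.446e+00  1.000e-03  1.014e+00 -1.169e+00] F [-2.4  0.2  0.3] M [0.07 0.03 0.03] w 0.0872
(array([-1.22, -0.44,  9.87]), array([-0.003, -0.008,  0.011]))
```

Emit:
send_rows:
  deltas:
    - {"tx":0,"ty":0,"tz":1,"rx":0,"ry":0,"rz":0}
    - {"tx":0,"ty":0,"tz":2,"rx":0,"ry":0,"rz":0}

```text
time: 3.65
position: [0.6226, 0.2002, 0.1]
tool_rot: [0.13, 0.991, -0.0, -0.001]
ft_force: [-0.6, -0.9, 0.7]
grip_width: 0.0871
```

```bash
python3 - <<'E'
from h import *
from rig import robot
o=robot.get_obs(); st(o); print(delta(o,[.629,.1924,.017],down(74.4)))
E
```

```text
t 3.65 pos [0.6226 0.2002 0.1   ] z [-0.001  0.    -1.   ] jaw yaw 75.04 q [ 0.14   0.712  1.453  0.     0.978 -1.169] F [-0.6 -0.9  0.7] M [-0.04 -0.04  0.01] w 0.0871
(array([-0.83, -0.58,  8.29]), array([-0.   , -0.001,  0.011]))
```

Emit:
send_rows:
  deltas:
    - {"tx":-0.4,"ty":-0.3,"tz":1.5,"rx":0,"ry":0,"rz":0}
    - {"tx":-0.8,"ty":-0.6,"tz":4,"rx":0,"ry":0,"rz":0}
    - {"tx":-0.8,"ty":-0.6,"tz":6.5,"rx":0,"ry":0,"rz":0}
    - {"tx":-0.8,"ty":-0.6,"tz":8.2,"rx":0,"ry":0,"rz":0}
    - {"tx":-0.8,"ty":-0.6,"tz":8.2,"rx":0,"ry":0,"rz":0}

```text
time: 4.07
position: [0.628, 0.1916, 0.0169]
tool_rot: [0.131, 0.991, -0.0, -0.002]
ft_force: [-0.7, 0.5, -1.3]
grip_width: 0.087
```

Emit:
send_rows:
  deltas:
    - {"tx":0,"ty":0,"tz":0,"rx":0,"ry":0,"rz":0}

```text
time: 4.15
position: [0.63, 0.192, 0.0197]
tool_rot: [0.13, 0.991, 0.0, 0.0]
ft_force: [0.5, 0.5, 0.1]
grip_width: 0.0868
```

```bash
python3 wr.py w3;  python3 - <<'E'
from h import *
from rig import robot
o=robot.get_obs(); st(o); print(delta(o,[.629,.1924,.017],down(74.4)))
E
```

```text
t 4.15 pos [0.63   0.192  0.0197] z [ 0.001  0.    -1.   ] jaw yaw 75.02 q [ 0.126  0.829  1.473  0.     0.839 -1.183] F [0.5 0.5 0.1] M [ 0.03 -0.04 -0.02] w 0.0868
t 4.2 pos [0.6309 0.1921 0.0207] z [ 0.003  0.001 -1.   ] jaw yaw 75.02 q [ 0.126  0.827  1.472  0.     0.839 -1.183] F [0.2 0.3 0.7] M [0.01 0.   0.01] w 0.0872
(array([ 0.2 , -0.02,  0.37]), array([0.001, 0.003, 0.011]))
```

View pics/w3.png

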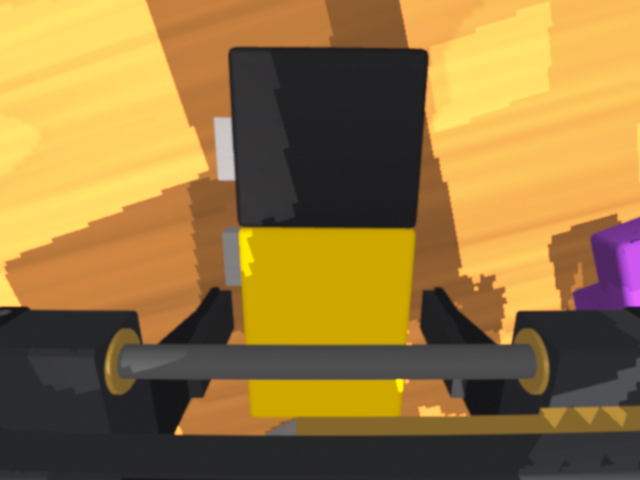

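The lamp sits centred and square between the open fingers: yellow body at columns 243–413, purple one clear at (610,265). I am closing the gripper.

Emit:
send_rows:
  deltas:
    - {"tx":0,"ty":0,"tz":0.3,"rx":0,"ry":0,"rz":0}
    - {"tx":0,"ty":0,"tz":0.3,"rx":0,"ry":0,"rz":0}
    - {"tx":0,"ty":0,"tz":0.3,"rx":0,"ry":0,"rz":0}
    - {"tx":0,"ty":0,"tz":0.3,"rx":0,"ry":0,"rz":0}
    - {"tx":0,"ty":0,"tz":0.3,"rx":0,"ry":0,"rz":0}
  claw: 4.5
  squeeze: 35

```text
time: 4.62
position: [0.6299, 0.1915, 0.0166]
tool_rot: [0.131, 0.991, 0.0, 0.0]
ft_force: [-0.3, 0.1, 0.5]
grip_width: 0.0616
```

Emit:
send_rows:
  deltas:
    - {"tx":0,"ty":0,"tz":-1,"rx":0,"ry":0,"rz":0}
    - {"tx":0,"ty":0,"tz":-3,"rx":0,"ry":0,"rz":0}
    - {"tx":0,"ty":-0.5,"tz":-6,"rx":0,"ry":0,"rz":0}
    - {"tx":0,"ty":-1.5,"tz":-9,"rx":0,"ry":0,"rz":0}
    - {"tx":0,"ty":-2.5,"tz":-12,"rx":0,"ry":0,"rz":0}

```text
time: 5.03
position: [0.6223, 0.1672, 0.1366]
tool_rot: [0.13, 0.992, -0.0, -0.001]
ft_force: [1.3, -0.0, -3.1]
grip_width: 0.0536
```

Emit:
send_rows:
  deltas:
    - {"tx":0,"ty":-1.5,"tz":-1,"rx":0,"ry":0,"rz":0}
    - {"tx":0,"ty":-3,"tz":-2,"rx":0,"ry":0,"rz":0}
    - {"tx":0,"ty":-4,"tz":-2,"rx":0,"ry":0,"rz":0}
    - {"tx":0,"ty":-4,"tz":-2,"rx":0,"ry":0,"rz":0}

```text
time: 5.37
position: [0.6111, 0.1259, 0.1549]
tool_rot: [0.132, 0.991, -0.001, -0.002]
ft_force: [0.4, 0.0, -4.2]
grip_width: 0.0536
```

```bash
python3 wr.py w4
```

```text
t 5.37 pos [0.6111 0.1259 0.1549] z [-0.003 -0.001 -1.   ] jaw yaw 74.87 q [ 2.500e-02  6.070e-01  1.496e+00 -1.000e-03  1.042e+00 -1.281e+00] F [ 0.4  0.  -4.2] M [-0.05 -0.21 -0.  ] w 0.0536
```

View pics/w4.png

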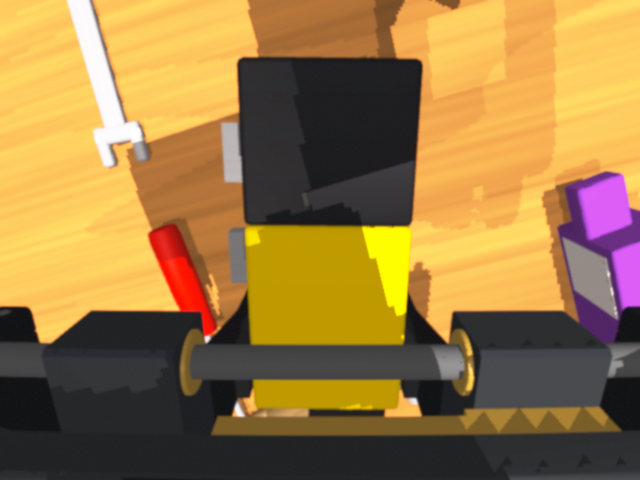

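```bash
cat > kin.py <<'E'
import numpy as np
from scipy.optimize import least_squares
D=np.array([[.528,1.433,np.hypot(.2386,.5776),.2225],[.46,1.325,np.hypot(.6018,.1878),.3007],[.827,1.472,np.hypot(.6309,.1921),.0207],[.607,1.496,np.hypot(.6111,.1259),.1549],[.712,1.453,np.hypot(.6226,.2002),.1],[.829,1.473,np.hypot(.63,.192),.0197]])
def f(p):
    a,b,h,r0=p; 
    return np.r_[r0+a*np.sin(D[:,0])+b*np.sin(D[:,0]+D[:,1])-D[:,2], h+a*np.cos(D[:,0])+b*np.cos(D[:,0]+D[:,1])-D[:,3]]
s=least_squares(f,[.5,.4,0,0]); print(s.x,np.abs(s.fun).max())
E
python3 kin.py; python3 - <<'E'
from h import *
for i,(n,p) in enumerate([("scene",0),("side",0)]):
    pass
E
```

```text
[ 0.44110678  0.40838656 -0.00470191  0.02797994] 0.007560396837212435
```

The lamp is held level (w 53.6 mm). A rough kinematic fit says that tilting straight outward would hit the q5≥0 limit. So I turn it first so that its front faces away from the robot, which is also the orientation for hanging, and then tilt sideways.

Emit:
send_rows:
  deltas:
    - {"tx":0,"ty":0,"tz":0,"rx":0,"ry":0,"rz":0.11}
    - {"tx":0,"ty":0,"tz":0,"rx":0,"ry":0,"rz":0.22}
    - {"tx":0,"ty":0,"tz":0,"rx":0,"ry":0,"rz":0.34}
    - {"tx":0,"ty":0,"tz":0,"rx":0,"ry":0,"rz":0.46}
    - {"tx":0,"ty":0,"tz":0,"rx":0,"ry":0,"rz":0.57}

```text
time: 5.83
position: [0.6115, 0.1291, 0.1534]
tool_rot: [0.407, 0.914, -0.001, -0.002]
ft_force: [0.6, -1.0, -2.9]
grip_width: 0.0538
```

Emit:
send_rows:
  deltas:
    - {"tx":0,"ty":0,"tz":0,"rx":0,"ry":0,"rz":0.12}
    - {"tx":0,"ty":0,"tz":0,"rx":0,"ry":0,"rz":0.24}
    - {"tx":0,"ty":0,"tz":0,"rx":0,"ry":0,"rz":0.36}
    - {"tx":0,"ty":0,"tz":0,"rx":0,"ry":0,"rz":0.47}
    - {"tx":0,"ty":0,"tz":0,"rx":0,"ry":0,"rz":0.57}

```text
time: 6.25
position: [0.6112, 0.1291, 0.1533]
tool_rot: [0.647, 0.763, -0.002, -0.002]
ft_force: [-0.4, -0.1, -4.3]
grip_width: 0.0541
```

Emit:
send_rows:
  deltas:
    - {"tx":0,"ty":0,"tz":0,"rx":0,"ry":-0.08,"rz":0}
    - {"tx":0,"ty":0,"tz":0,"rx":0,"ry":-0.18,"rz":0}
    - {"tx":0,"ty":0,"tz":0,"rx":0,"ry":-0.28,"rz":0}

```text
time: 6.5
position: [0.612, 0.1281, 0.1541]
tool_rot: [0.639, 0.756, -0.092, 0.107]
ft_force: [-0.1, -1.0, -4.8]
grip_width: 0.0538
```

```bash
python3 - <<'E'
from h import *
from rig import robot
st(robot.get_obs())
E
```

```text
t 6.5 pos [0.612  0.1281 0.1541] z [ 0.044 -0.276 -0.96 ] jaw yaw 9.57 q [ 0.166  0.635  1.478 -0.328  1.054  0.165] F [-0.1 -1.  -4.8] M [-0.02  0.09  0.  ] w 0.0538
```

Emit:
send_rows:
  deltas:
    - {"tx":0,"ty":0,"tz":0,"rx":0,"ry":-0.1,"rz":0}
    - {"tx":0,"ty":0,"tz":0,"rx":0,"ry":-0.2,"rz":0}
    - {"tx":0,"ty":0,"tz":0,"rx":0,"ry":-0.3,"rz":0}
    - {"tx":0,"ty":0,"tz":0,"rx":0,"ry":-0.4,"rz":0}
    - {"tx":0,"ty":0,"tz":0,"rx":0,"ry":-0.5,"rz":0}

```text
time: 6.92
position: [0.6116, 0.1299, 0.1537]
tool_rot: [0.596, 0.707, -0.247, 0.291]
ft_force: [-0.0, 0.1, -4.5]
grip_width: 0.0538
```

Emit:
send_rows:
  deltas:
    - {"tx":0,"ty":0,"tz":0,"rx":0,"ry":-0.1,"rz":0}
    - {"tx":0,"ty":0,"tz":0,"rx":0,"ry":-0.2,"rz":0}
    - {"tx":0,"ty":0,"tz":0,"rx":0,"ry":-0.28,"rz":0}

```text
time: 7.17
position: [0.6113, 0.1303, 0.1522]
tool_rot: [0.555, 0.66, -0.328, 0.386]
ft_force: [-0.4, -0.6, -4.8]
grip_width: 0.0538
```

```bash
python3 wr.py w5; python3 - <<'E'
from h import *
from rig import robot
c=robot.camera("scene"); cv2.imwrite("pics/s5.png",c["color"][:,:,::-1])
c=robot.camera("side"); cv2.imwrite("pics/d5.png",c["color"][:,:,::-1])
E
```

```text
t 7.17 pos [0.6113 0.1303 0.1522] z [ 0.146 -0.861 -0.488] jaw yaw 9.76 q [ 0.445  0.893  1.388 -1.012  1.434  0.738] F [-0.4 -0.6 -4.8] M [ 0.99  0.15 -0.01] w 0.0538
```

View pics/s5.png

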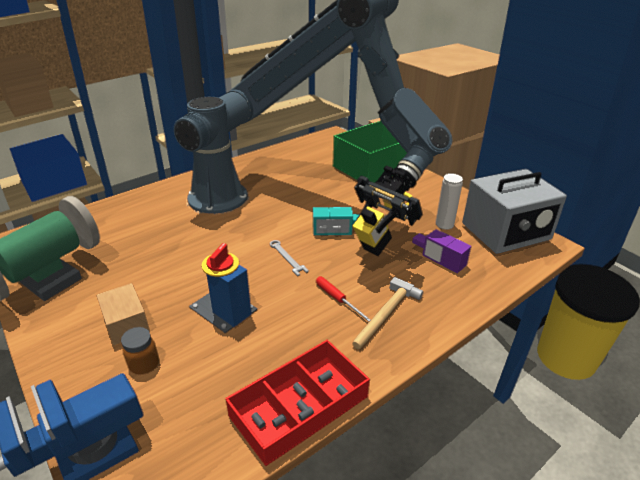

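View pics/d5.png

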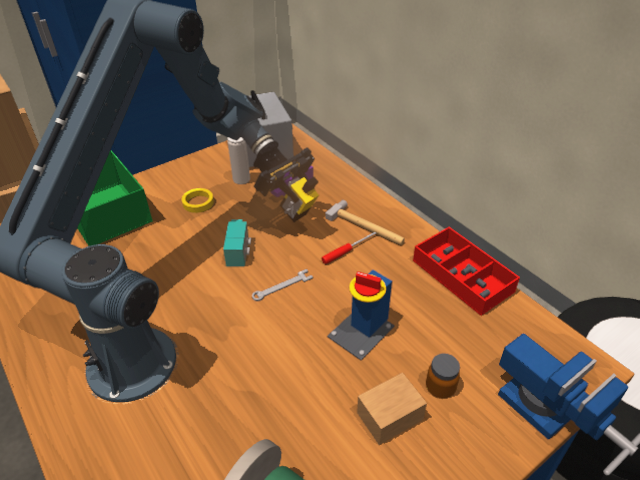

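```bash
python3 - <<'E'
from h import *
from rig import robot
o=robot.get_obs()
a=np.radians(9.7);y=np.array([np.cos(a),np.sin(a),0]);th=np.radians(76)
z=np.array([np.sin(a)*np.sin(th),-np.cos(a)*np.sin(th),-np.cos(th)]);Rt=np.column_stack([np.cross(y,z),y,z])
print(delta(o,[.611,.07,.1522],Rt))
c=dict(np.load("pics/w5.npz")); 
E
```

```text
(array([-2.96, -1.01,  5.1 ]), array([-0.002, -0.269,  0.007]))
```

View pics/w5.png

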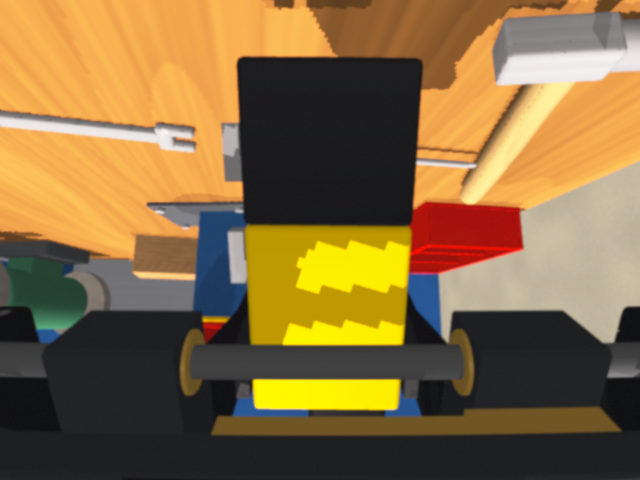

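The lamp has not slipped in the grip: the black foot is at (330,140), the same place as before the tilt. I need the screwdriver's position before choosing where to stand the lamp.

```bash
python3 - <<'E'
from h import *
c=dict(np.load("pics/w2.npz")); W=cloud(c,c["M"])
for u,v in [(167,220),(180,245),(195,285),(335,302),(320,285),(350,330),(135,160)]: print(u,v,np.round(W[v,u],3))
c=dict(np.load("pics/scene0.npz")); W=cloud(c)
for u,v in [(320,282),(345,300),(368,318),(400,285),(418,293),(385,315)]: print(u,v,np.round(W[v,u],3))
E
```

```text
167 220 [0.58  0.001 0.026]
180 245 [0.613 0.004 0.024]
195 285 [0.667 0.002 0.025]
335 302 [0.733 0.163 0.027]
320 285 [0.707 0.151 0.026]
350 330 [0.777 0.171 0.025]
135 160 [ 0.505 -0.02   0.   ]
320 282 [ 0.595 -0.015  0.023]
345 300 [ 0.682 -0.002  0.015]
368 318 [ 0.768 -0.002  0.018]
400 285 [0.735 0.143 0.025]
418 293 [0.786 0.157 0.025]
385 315 [0.789 0.035 0.022]
```

Emit:
send_rows:
  deltas:
    - {"tx":-1.2,"ty":-0.4,"tz":2,"rx":0,"ry":-0.09,"rz":0}
    - {"tx":-2.4,"ty":-0.8,"tz":4,"rx":0,"ry":-0.18,"rz":0}
    - {"tx":-3.4,"ty":-1.2,"tz":5.9,"rx":0,"ry":-0.27,"rz":0.005}
    - {"tx":-3.4,"ty":-1.2,"tz":5.9,"rx":0,"ry":-0.27,"rz":0.005}

```text
time: 7.65
position: [0.61, 0.0557, 0.153]
tool_rot: [0.509, 0.6, -0.401, 0.469]
ft_force: [-2.0, 0.3, -6.5]
grip_width: 0.0538
```

```bash
python3 - <<'E'
from h import *
from rig import robot
o=robot.get_obs(); st(o)
R0=Rn.from_quat(o["tool_rot"]).as_matrix()
lean=np.pi/2-np.arccos(-R0[2,2]); lean=np.arcsin(-R0[2,2]); print("lean",np.degrees(lean))
gz=.1*np.cos(lean)+.035*np.sin(lean); tz=gz+.019*R0[2,2]; print("TCP z at touch",tz)
p=np.array([.611,.06,tz]); 
print(delta(o,p,R0))
E
```

```text
t 7.65 pos [0.61   0.0557 0.153 ] z [ 0.156 -0.958 -0.239] jaw yaw 9.27 q [ 0.386  0.983  1.464 -1.245  1.526  0.893] F [-2.   0.3 -6.5] M [ 1.27  0.35 -0.1 ] w 0.0538
lean 13.831391800936805
TCP z at touch 0.10092539234787823
(array([5.15, 0.19, 0.84]), array([0., 0., 0.]))
```

Emit:
send_rows:
  deltas:
    - {"tx":1.5,"ty":0.1,"tz":0.3,"rx":0,"ry":0,"rz":0}
    - {"tx":3,"ty":0.2,"tz":0.5,"rx":0,"ry":0,"rz":0}
    - {"tx":4.2,"ty":0.2,"tz":0.7,"rx":0,"ry":0,"rz":0}
    - {"tx":4.6,"ty":0.2,"tz":0.7,"rx":0,"ry":0,"rz":0}
    - {"tx":4.6,"ty":0.2,"tz":0.7,"rx":0,"ry":0,"rz":0}

```text
time: 8.07
position: [0.6137, 0.064, 0.1095]
tool_rot: [0.509, 0.6, -0.397, 0.472]
ft_force: [0.6, 0.5, -4.2]
grip_width: 0.0537
```

Emit:
send_rows:
  deltas:
    - {"tx":0.2,"ty":0,"tz":0,"rx":0,"ry":0,"rz":0}
    - {"tx":0.4,"ty":0,"tz":0.1,"rx":0,"ry":0,"rz":0}

```text
time: 8.23
position: [0.6144, 0.0644, 0.1073]
tool_rot: [0.51, 0.6, -0.396, 0.473]
ft_force: [-0.2, 0.6, -3.8]
grip_width: 0.0537
```

```bash
python3 - <<'E'
from h import *
from rig import robot
o=robot.get_obs(); st(o)
E
```

```text
t 8.23 pos [0.6144 0.0644 0.1073] z [ 0.163 -0.957 -0.239] jaw yaw 9.6 q [ 0.397  1.06   1.433 -1.246  1.512  0.948] F [-0.2  0.6 -3.8] M [1.17 0.25 0.  ] w 0.0537
```

Emit:
send_rows:
  deltas:
    - {"tx":0.3,"ty":0,"tz":0.1,"rx":0,"ry":0,"rz":0}
    - {"tx":0.5,"ty":0,"tz":0.1,"rx":0,"ry":0,"rz":0}
    - {"tx":0.5,"ty":0,"tz":0.1,"rx":0,"ry":0,"rz":0}

```text
time: 8.48
position: [0.6143, 0.0644, 0.1032]
tool_rot: [0.509, 0.599, -0.397, 0.474]
ft_force: [0.1, 0.9, 2.5]
grip_width: 0.0537
```

```bash
python3 - <<'E'
from h import *
from rig import robot
o=robot.get_obs(); st(o)
E
```

```text
t 8.48 pos [0.6143 0.0644 0.1032] z [ 0.164 -0.958 -0.235] jaw yaw 9.6 q [ 0.397  1.069  1.431 -1.248  1.514  0.953] F [0.1 0.9 2.5] M [0.23 0.17 0.07] w 0.0537
```

Emit:
send_rows:
  deltas:
    - {"tx":0,"ty":0,"tz":0,"rx":0,"ry":0,"rz":0}
    - {"tx":0,"ty":0,"tz":0,"rx":0,"ry":0,"rz":0}
    - {"tx":0,"ty":0,"tz":0,"rx":0,"ry":0,"rz":0}
    - {"tx":0,"ty":0,"tz":0,"rx":0,"ry":0,"rz":0}
    - {"tx":0,"ty":0,"tz":0,"rx":0,"ry":0,"rz":0}
  claw: 8.7

```text
time: 8.9
position: [0.6138, 0.0641, 0.1013]
tool_rot: [0.509, 0.6, -0.397, 0.472]
ft_force: [0.1, -0.3, 0.1]
grip_width: 0.0796
```

```bash
python3 wr.py w6
```

```text
t 8.9 pos [0.6138 0.0641 0.1013] z [ 0.162 -0.957 -0.238] jaw yaw 9.57 q [ 0.397  1.07   1.432 -1.246  1.511  0.954] F [ 0.1 -0.3  0.1] M [ 0.61  0.12 -0.03] w 0.0796
```

View pics/w6.png

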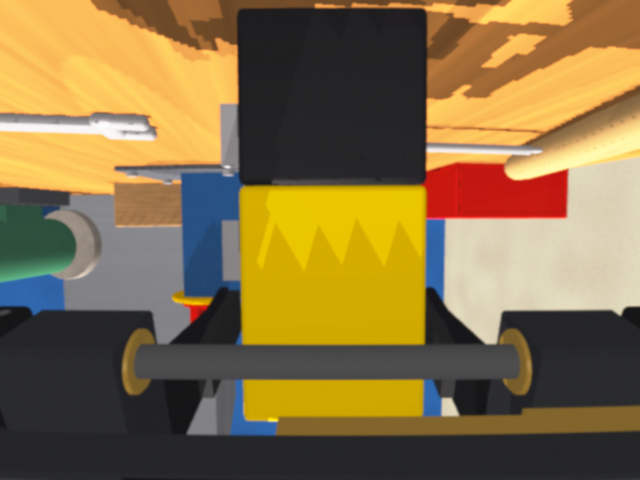

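The lamp looks upright between the open fingers: its sides are parallel at columns 240–426. I am retreating backward and up.

Emit:
send_rows:
  deltas:
    - {"tx":0,"ty":0,"tz":-1.5,"rx":0,"ry":0,"rz":0}
    - {"tx":-0.5,"ty":0,"tz":-3.5,"rx":0,"ry":0,"rz":0}
    - {"tx":-1.5,"ty":0,"tz":-6,"rx":0,"ry":0,"rz":0}
    - {"tx":-4,"ty":0,"tz":-8,"rx":0,"ry":0,"rz":0}
    - {"tx":-7,"ty":0,"tz":-9,"rx":0,"ry":0,"rz":0}

```text
time: 9.37
position: [0.6009, 0.1372, 0.1903]
tool_rot: [0.508, 0.601, -0.397, 0.472]
ft_force: [0.6, 0.0, -0.6]
grip_width: 0.0866
```

Emit:
send_rows:
  deltas:
    - {"tx":-3,"ty":0,"tz":0,"rx":0,"ry":0,"rz":0}
    - {"tx":-6,"ty":0,"tz":0,"rx":0,"ry":0.1,"rz":0}
    - {"tx":-9,"ty":0,"tz":0,"rx":0,"ry":0.2,"rz":0}
    - {"tx":-12,"ty":0,"tz":0,"rx":0,"ry":0.32,"rz":0}
    - {"tx":-14,"ty":0,"tz":0,"rx":0,"ry":0.44,"rz":0}

```text
time: 9.78
position: [0.6068, 0.1025, 0.3302]
tool_rot: [0.584, 0.69, -0.273, 0.33]
ft_force: [1.4, -0.6, 0.1]
grip_width: 0.0867
```

```bash
python3 wr.py w7; python3 - <<'E'
from h import *
from rig import robot
o=robot.get_obs()
for n in ("scene","side"):
    c=robot.camera(n); cv2.imwrite(f"pics/{n}7.png",c["color"][:,:,::-1]); np.savez(f"pics/{n}7.npz",**c)
print(delta(o,[.62,.1,.30],down(9.6)))
E
```

```text
t 9.78 pos [0.6068 0.1025 0.3302] z [ 0.137 -0.761 -0.634] jaw yaw 9.77 q [ 0.366  0.576  1.351 -0.868  1.485  0.403] F [ 1.4 -0.6  0.1] M [0.42 0.17 0.02] w 0.0867
(array([2.99, 0.89, 2.67]), array([ 0.023,  0.883, -0.012]))
```

View pics/side7.png

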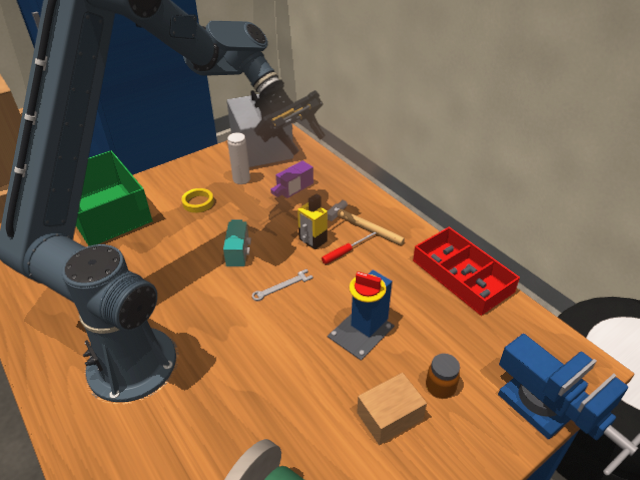

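View pics/scene7.png

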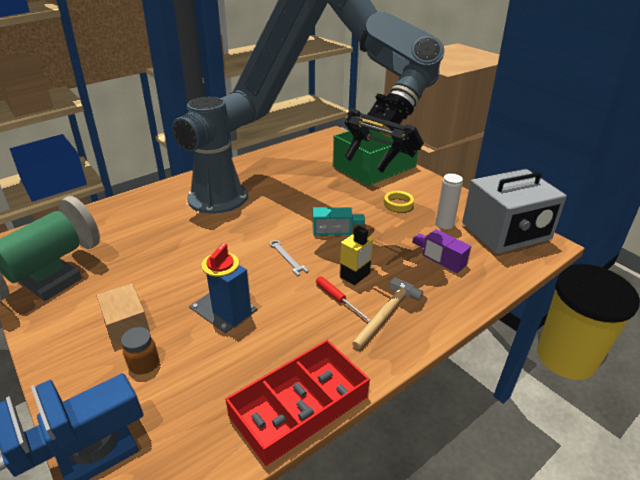

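The lamp stands upright at scene (356,258) and side (313,222), let go and touching nothing. Next I level the tool, turn it, and look from above at both the lamp and the post.

Emit:
send_rows:
  deltas:
    - {"tx":0,"ty":0,"tz":0,"rx":0,"ry":0.12,"rz":0}
    - {"tx":0,"ty":0,"tz":0,"rx":0,"ry":0.24,"rz":0}
    - {"tx":0,"ty":0,"tz":0,"rx":0,"ry":0.36,"rz":0}
    - {"tx":0,"ty":0,"tz":0,"rx":0,"ry":0.48,"rz":0}
    - {"tx":0,"ty":0,"tz":0,"rx":0,"ry":0.6,"rz":0}

```text
time: 10.35
position: [0.6058, 0.1028, 0.3257]
tool_rot: [0.638, 0.757, -0.09, 0.109]
ft_force: [0.8, 0.2, 0.0]
grip_width: 0.087
```

Emit:
send_rows:
  deltas:
    - {"tx":0,"ty":0,"tz":0,"rx":0,"ry":0.12,"rz":0}
    - {"tx":0,"ty":0,"tz":0,"rx":0.02,"ry":0.24,"rz":0}
    - {"tx":0,"ty":0,"tz":0,"rx":0.02,"ry":0.28,"rz":0}

```text
time: 10.6
position: [0.6069, 0.0996, 0.3257]
tool_rot: [0.647, 0.762, -0.009, -0.003]
ft_force: [0.6, -0.2, 0.2]
grip_width: 0.0864
```

```bash
python3 - <<'E'
from h import *
from rig import robot
o=robot.get_obs();st(o)
print(delta(o,[.56,-.06,.36],down(99.6)))
E
```

```text
t 10.6 pos [0.6069 0.0996 0.3257] z [-0.016 -0.009 -1.   ] jaw yaw 9.31 q [-0.014  0.427  1.313 -0.009  1.418 -0.176] F [ 0.6 -0.2  0.2] M [-0.11  0.02  0.06] w 0.0864
(array([-15.01,  -7.27,  -3.22]), array([-0.018, -0.009, -1.576]))
```

Emit:
send_rows:
  deltas:
    - {"tx":-3,"ty":-1.5,"tz":-0.6,"rx":-0.01,"ry":-0.01,"rz":-0.12}
    - {"tx":-6,"ty":-3,"tz":-1.3,"rx":-0.02,"ry":-0.01,"rz":-0.24}
    - {"tx":-9,"ty":-4.5,"tz":-2,"rx":-0.02,"ry":-0.01,"rz":-0.36}
    - {"tx":-12,"ty":-6,"tz":-2.6,"rx":-0.02,"ry":-0.01,"rz":-0.48}
    - {"tx":-15,"ty":-7.3,"tz":-3.2,"rx":-0.02,"ry":-0.01,"rz":-0.6}

```text
time: 11.02
position: [0.5578, -0.0584, 0.3596]
tool_rot: [0.389, 0.921, -0.004, 0.004]
ft_force: [0.7, -0.1, 0.6]
grip_width: 0.0869
```

Emit:
send_rows:
  deltas:
    - {"tx":0,"ty":0,"tz":0,"rx":0,"ry":0,"rz":-0.12}
    - {"tx":0,"ty":0,"tz":0,"rx":0,"ry":0,"rz":-0.24}
    - {"tx":0,"ty":0,"tz":0,"rx":0,"ry":0,"rz":-0.36}
    - {"tx":0,"ty":0,"tz":0,"rx":0,"ry":0,"rz":-0.48}
    - {"tx":0,"ty":0,"tz":0,"rx":0,"ry":0,"rz":-0.6}

```text
time: 11.43
position: [0.5587, -0.0574, 0.3591]
tool_rot: [0.099, 0.995, -0.005, 0.002]
ft_force: [-0.3, -0.1, -0.6]
grip_width: 0.0864
```

Emit:
send_rows:
  deltas:
    - {"tx":0,"ty":0,"tz":0,"rx":0,"ry":0,"rz":-0.12}
    - {"tx":0,"ty":0,"tz":0,"rx":0,"ry":0,"rz":-0.24}
    - {"tx":0,"ty":0,"tz":0,"rx":0,"ry":0,"rz":-0.36}
    - {"tx":0,"ty":0,"tz":0,"rx":0,"ry":0,"rz":-0.38}
    - {"tx":0,"ty":0,"tz":0,"rx":0,"ry":0,"rz":-0.38}

```text
time: 11.85
position: [0.559, -0.0575, 0.3596]
tool_rot: [-0.086, 0.996, -0.006, 0.002]
ft_force: [-0.1, 0.0, -0.3]
grip_width: 0.087
```

```bash
python3 wr.py w8
```

```text
t 11.85 pos [ 0.559  -0.0575  0.3596] z [ 0.005 -0.011 -1.   ] jaw yaw 99.91 q [-0.296  0.307  1.409 -0.009  1.418 -2.039] F [-0.1  0.  -0.3] M [ 0.04  0.02 -0.01] w 0.087
```

View pics/w8.png

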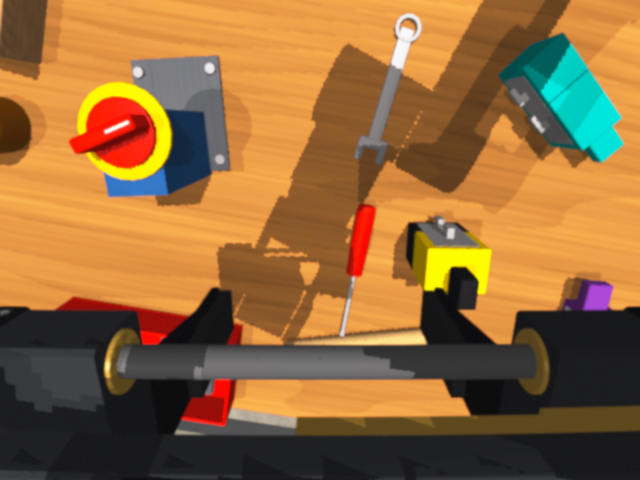

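The post is at (165,140), its foot plate to the upper right with bolts at (138,72), (209,68) and (219,159). The knob bar runs from (72,143) to (147,125). The lamp stands at (450,255) with its tabs toward the robot at (445,228) and the screwdriver at (358,245).

```bash
python3 - <<'E'
from h import *
def an(b): 
    d1=b[1]-b[0]; d2=b[2]-b[1]; d=d1 if np.hypot(*d1)>np.hypot(*d2) else d2
    return np.degrees(np.arctan2(d[1],d[0]))%180
c=dict(np.load("pics/w8.npz")); W=cloud(c,c["M"]); z=W[...,2]; col=c["color"].astype(int)
v,u=np.mgrid[0:480,0:640]
def show(n,m):
    k,lab,stt,_=cv2.connectedComponentsWithStats(m.astype(np.uint8)); i=1+stt[1:,4].argmax(); m=lab==i
    r,b=rect(W[m][:,:2]); print(n,m.sum(),"z",round(np.median(z[m]),4),"c",np.round(r[0],4),"size",np.round(r[1],4),"long yaw",round(an(b),1),"\n",np.round(b,4).tolist()); return m
L=(abs(u-450)<60)&(abs(v-255)<60)
show("lamp top",L&(abs(z-.12)<.006)); show("handle",L&(abs(z-.161)<.005))
P=(u<240)&(v<210)&(v>40)
m=show("post top",P&(abs(z-.15)<.005)&(col[...,2]>col[...,0]+20))
show("bar",P&(abs(z-.194)<.006)); show("plate",P&(abs(z-.006)<.006)&(col.max(-1)<140)&(abs(col[...,0]-col[...,2])<25)); 
show("redyellow ring",P&(z>.152)&(z<.168))
# yellow ring pixels
yl=P&(col[...,0]>180)&(col[...,1]>160)&(col[...,2]<90)&(z>.14); Q=W[yl]; 
A=np.c_[2*Q[:,:2],np.ones(len(Q))]; s=np.linalg.lstsq(A,(Q[:,:2]**2).sum(1),rcond=None)[0]; print("ring fit",s[:2],np.median(Q[:,2]),len(Q), "median z of table",np.nanmedian(z[(z<.01)]))
# front face plane visible
m=P&(col[...,2]>col[...,0]+20)&(z<.14)&(z>.02); print(m.sum())
Q=W[m]; rng=np.random.default_rng(1)
for it in range(2):
    best=(0,)
    for _ in range(2000):
        a,b=Q[rng.integers(len(Q),size=2),:2]; d=b-a;l=np.hypot(*d)
        if l<.025: continue
        n=np.array([-d[1],d[0]])/l; i=abs((Q[:,:2]-a)@n)<.0025
        if i.sum()>best[0]: best=(i.sum(),i)
    q=Q[best[1]][:,:2]; mu=q.mean(0); V=np.linalg.svd(q-mu)[2]; print("plane",best[0],mu,"normal yaw",np.degrees(np.arctan2(V[1][1],V[1][0]))); Q=Q[~best[1]]
E
```

```text
lamp top 2144 z 0.1213 c [0.6113 0.0956] size [0.0536 0.0698] long yaw 99.4 
 [[0.5791000127792358, 0.1256999969482422], [0.590499997138977, 0.0568000003695488], [0.6434000134468079, 0.06549999862909317], [0.6320000290870667, 0.13439999520778656]]
handle 660 z 0.1619 c [0.6197 0.0968] size [0.0345 0.021 ] long yaw 10.3 
 [[0.6008999943733215, 0.10400000214576721], [0.6046000123023987, 0.08340000361204147], [0.6385999917984009, 0.08959999680519104], [0.6348000168800354, 0.11020000278949738]]
post top 1170 z 0.151 c [ 0.5649 -0.2467] size [0.0273 0.061 ] long yaw 102.3 
 [[0.5450999736785889, -0.21979999542236328], [0.5580000281333923, -0.2793999910354614], [0.5846999883651733, -0.2736000120639801], [0.5717999935150146, -0.21400000154972076]]
bar 1266 z 0.1946 c [ 0.5196 -0.2555] size [0.0141 0.061 ] long yaw 120.5 
 [[0.49799999594688416, -0.23280000686645508], [0.5289999842643738, -0.28540000319480896], [0.541100025177002, -0.2782000005245209], [0.5101000070571899, -0.2257000058889389]]
plate 4781 z 0.007 c [ 0.5064 -0.2578] size [0.1397 0.1081] long yaw 11.7 
 [[0.4269999861717224, 
[... 177 characters left out ...]
1583 c [ 0.5197 -0.2554] size [0.0868 0.0871] long yaw 105.3 
 [[0.46630001068115234, -0.2249000072479248], [0.4893999993801117, -0.30889999866485596], [0.5730999708175659, -0.2858999967575073], [0.5501000285148621, -0.20190000534057617]]
ring fit [ 0.51977693 -0.2563841 ] 0.1569709457230154 2883 median z of table 0.0012847241878888305
2477
plane 2477 [ 0.53458594 -0.22242186] normal yaw -77.74126007540039Traceback (most recent call last):
  File "<stdin>", line 25, in <module>
  File "numpy/random/_generator.pyx", line 677, in numpy.random._generator.Generator.integers
  File "numpy/random/_bounded_integers.pyx", line 1334, in numpy.random._bounded_integers._rand_int64
ValueError: high <= 0
```

```bash
python3 - <<'E'
from h import *
from rig import robot
o=robot.get_obs();st(o)
print(delta(o,[.6202,.0970,.18],down(99.7)))
E
```

```text
t 11.9 pos [ 0.5592 -0.0578  0.3599] z [ 0.006 -0.011 -1.   ] jaw yaw 99.87 q [-0.297  0.307  1.408 -0.009  1.417 -2.038] F [0.9 1.  0.1] M [0.03 0.04 0.01] w 0.0874
(array([-8.6 , 14.42, 17.85]), array([-0.012,  0.004,  0.003]))
```

Emit:
send_rows:
  deltas:
    - {"tx":-2,"ty":3.3,"tz":0.5,"rx":-0.006,"ry":0.002,"rz":0}
    - {"tx":-4,"ty":6.6,"tz":1.5,"rx":-0.012,"ry":0.004,"rz":0}
    - {"tx":-6,"ty":10,"tz":3,"rx":-0.012,"ry":0.004,"rz":0}
    - {"tx":-7.8,"ty":13,"tz":5,"rx":-0.012,"ry":0.004,"rz":0}
    - {"tx":-8.6,"ty":14.4,"tz":8,"rx":-0.012,"ry":0.004,"rz":0}
  claw: 5

```text
time: 12.32
position: [0.6226, 0.1015, 0.2809]
tool_rot: [-0.087, 0.996, -0.0, 0.004]
ft_force: [0.1, 0.0, 1.2]
grip_width: 0.0616
```

Emit:
send_rows:
  deltas:
    - {"tx":0,"ty":0,"tz":3,"rx":0,"ry":0,"rz":0}
    - {"tx":0,"ty":0,"tz":6,"rx":0,"ry":0,"rz":0}
    - {"tx":0,"ty":0,"tz":8,"rx":0,"ry":0,"rz":0}
    - {"tx":0,"ty":0,"tz":8,"rx":0,"ry":0,"rz":0}

```text
time: 12.65
position: [0.6163, 0.0976, 0.1941]
tool_rot: [-0.086, 0.996, -0.0, -0.005]
ft_force: [-0.5, -0.1, -0.8]
grip_width: 0.0508
```

```bash
python3 wr.py w9; python3 - <<'E'
from h import *
from rig import robot
o=robot.get_obs()
print(delta(o,[.6202,.0970,.125],down(99.7)))
c=dict(np.load("pics/w9.npz")); W=cloud(c,c["M"]); z=W[...,2]; v,u=np.mgrid[0:480,0:640]
for n,h in (("top",.121),("handle",.161)):
    m=(abs(z-h)<.006)&(v<330)&(abs(u-320)<150)
    if m.sum()>20: r,b=rect(W[m][:,:2]); print(n,m.sum(),np.round(r[0],4),np.round(r[1],4),np.round(r[2],1),np.round(b,3).tolist())
E
```

```text
t 12.65 pos [0.6163 0.0976 0.1941] z [-0.009 -0.001 -1.   ] jaw yaw 99.88 q [-2.100e-02  5.620e-01  1.456e+00 -1.000e-03  1.133e+00 -1.764e+00] F [-0.5 -0.1 -0.8] M [0.02 0.04 0.02] w 0.0508
(array([-0.22, -0.07,  7.19]), array([-0.   , -0.005,  0.003]))
top 7174 [0.6108 0.0959] [0.0539 0.0704] 9.2 [[0.5789999961853027, 0.12600000202655792], [0.5899999737739563, 0.05700000002980232], [0.6430000066757202, 0.06499999761581421], [0.6320000290870667, 0.13500000536441803]]
handle 2178 [0.6201 0.0976] [0.0353 0.0197] 9.3 [[0.6010000109672546, 0.10499999672174454], [0.6039999723434448, 0.08500000089406967], [0.6389999985694885, 0.09099999815225601], [0.6359999775886536, 0.10999999940395355]]
```

View pics/w9.png

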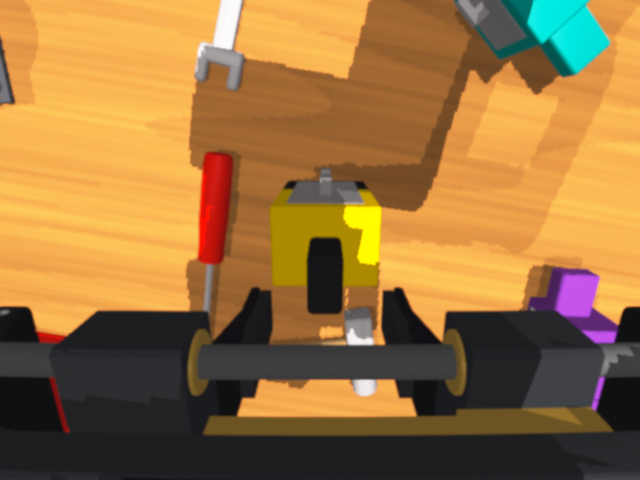

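The handle is centred between the fingers at (325,275). Its centre measures (0.620, 0.098) and its size 35 x 20 mm, as given. I am going down and gripping.

Emit:
send_rows:
  deltas:
    - {"tx":-0.1,"ty":0,"tz":2,"rx":0,"ry":0,"rz":0}
    - {"tx":-0.1,"ty":0,"tz":4,"rx":0,"ry":0,"rz":0}
    - {"tx":-0.1,"ty":0,"tz":5.5,"rx":0,"ry":0,"rz":0}
    - {"tx":-0.1,"ty":0,"tz":6.4,"rx":0,"ry":0,"rz":0}
    - {"tx":-0.1,"ty":0,"tz":6.4,"rx":0,"ry":0,"rz":0}

```text
time: 13.12
position: [0.6212, 0.097, 0.1353]
tool_rot: [-0.086, 0.996, -0.001, 0.001]
ft_force: [-0.3, 0.6, -0.4]
grip_width: 0.0505
```

```bash
python3 - <<'E'
from h import *
from rig import robot
o=robot.get_obs();st(o)
print(delta(o,[.6201,.0976,.125],down(99.3)))
E
```

```text
t 13.12 pos [0.6212 0.097  0.1353] z [ 0.001 -0.001 -1.   ] jaw yaw 99.9 q [-2.200e-02  6.360e-01  1.501e+00 -1.000e-03  1.003e+00 -1.765e+00] F [-0.3  0.6 -0.4] M [ 0.07  0.   -0.01] w 0.0505
(array([0.1 , 0.08, 1.03]), array([-0.001,  0.001,  0.01 ]))
```

Emit:
send_rows:
  deltas:
    - {"tx":0.1,"ty":0.1,"tz":0.4,"rx":0,"ry":0,"rz":0.01}
    - {"tx":0.1,"ty":0.1,"tz":0.8,"rx":0,"ry":0,"rz":0.01}
    - {"tx":0.1,"ty":0.1,"tz":0.8,"rx":0,"ry":0,"rz":0.01}
    - {"tx":0.1,"ty":0.1,"tz":0.8,"rx":0,"ry":0,"rz":0.01}

```text
time: 13.45
position: [0.6207, 0.0979, 0.1285]
tool_rot: [-0.082, 0.997, -0.001, 0.002]
ft_force: [-0.0, 0.2, 0.1]
grip_width: 0.05
```

Emit:
send_rows:
  deltas:
    - {"tx":0,"ty":0,"tz":0,"rx":0,"ry":0,"rz":0}
    - {"tx":0,"ty":0,"tz":0,"rx":0,"ry":0,"rz":0}
    - {"tx":0,"ty":0,"tz":0,"rx":0,"ry":0,"rz":0}
    - {"tx":0,"ty":0,"tz":0,"rx":0,"ry":0,"rz":0}
    - {"tx":0,"ty":0,"tz":0,"rx":0,"ry":0,"rz":0}
  claw: 1.2
  squeeze: 50

```text
time: 13.87
position: [0.6204, 0.0979, 0.1279]
tool_rot: [-0.082, 0.997, -0.001, 0.001]
ft_force: [-0.1, -0.9, -0.4]
grip_width: 0.0246
```

Emit:
send_rows:
  deltas:
    - {"tx":0,"ty":0,"tz":0,"rx":0,"ry":0,"rz":0}
    - {"tx":0,"ty":0,"tz":0,"rx":0,"ry":0,"rz":0}
    - {"tx":0,"ty":0,"tz":0,"rx":0,"ry":0,"rz":0}

```text
time: 14.12
position: [0.6204, 0.0977, 0.1278]
tool_rot: [-0.082, 0.997, -0.001, 0.001]
ft_force: [0.4, -1.0, 0.7]
grip_width: 0.0198
```

```bash
python3 wr.py w10; python3 - <<'E'
from h import *
from rig import robot
o=robot.get_obs();st(o)
c=dict(np.load("pics/w10.npz")); W=cloud(c,c["M"]); z=W[...,2]; v,u=np.mgrid[0:480,0:640]
m=(abs(z-.121)<.006)&(v<330)&(abs(u-320)<150)
r,b=rect(W[m][:,:2]); print(m.sum(),np.round(r[0],4),np.round(r[1],4),np.round(r[2],1),np.round(b,3).tolist())
E
```

```text
t 14.12 pos [0.6204 0.0977 0.1278] z [ 0.003 -0.001 -1.   ] jaw yaw 99.38 q [-0.021  0.644  1.51  -0.002  0.985 -1.754] F [ 0.4 -1.   0.7] M [-0.03 -0.01  0.01] w 0.0198
t 14.17 pos [0.6204 0.0977 0.1279] z [ 0.003 -0.001 -1.   ] jaw yaw 99.37 q [-0.021  0.644  1.51  -0.002  0.985 -1.754] F [ 0.6 -0.8 -0.1] M [-0.03  0.01  0.04] w 0.0199
10275 [0.6076 0.0959] [0.0482 0.0704] 9.2 [[0.578000009059906, 0.12700000405311584], [0.5889999866485596, 0.05700000002980232], [0.6370000243186951, 0.06499999761581421], [0.6259999871253967, 0.1340000033378601]]
```

View pics/w10.png

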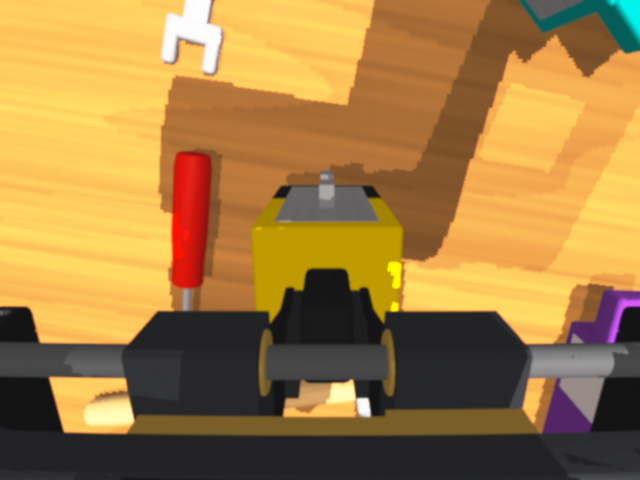

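The handle is gripped: 19.8 mm opening, pads flush, lamp yaw equal to the tool's. Next I lift and carry it to a point in front of the post plate.

Emit:
send_rows:
  deltas:
    - {"tx":0,"ty":0,"tz":-1,"rx":0,"ry":0,"rz":0}
    - {"tx":0,"ty":0,"tz":-3,"rx":0,"ry":0,"rz":0}
    - {"tx":0,"ty":0,"tz":-6,"rx":0,"ry":0,"rz":0}
    - {"tx":0,"ty":0,"tz":-9,"rx":0,"ry":0,"rz":0}
    - {"tx":0,"ty":0,"tz":-10,"rx":0,"ry":0,"rz":0}

```text
time: 14.58
position: [0.6222, 0.0982, 0.2322]
tool_rot: [-0.082, 0.997, -0.001, 0.005]
ft_force: [0.9, -0.1, -3.7]
grip_width: 0.0195
```

```bash
python3 - <<'E'
from h import *
from rig import robot
o=robot.get_obs();st(o)
print(delta(o,[.664,-.2248,.225],down(102.1)))
E
```

```text
t 14.58 pos [0.6222 0.0982 0.2322] z [ 0.01  -0.001 -1.   ] jaw yaw 99.39 q [-2.000e-02  5.200e-01  1.417e+00 -1.000e-03  1.194e+00 -1.754e+00] F [ 0.9 -0.1 -3.7] M [ 0.04 -0.07  0.02] w 0.0195
(array([  1.15, -32.55,   0.79]), array([-0.003,  0.01 , -0.047]))
```

Emit:
send_rows:
  deltas:
    - {"tx":0,"ty":-3,"tz":0,"rx":0,"ry":0,"rz":0}
    - {"tx":0,"ty":-7,"tz":0,"rx":0,"ry":0,"rz":0}
    - {"tx":0,"ty":-11,"tz":0,"rx":0,"ry":0,"rz":0}
    - {"tx":0,"ty":-15,"tz":0,"rx":0,"ry":0,"rz":0}
    - {"tx":0,"ty":-18,"tz":0,"rx":0,"ry":0,"rz":0}

```text
time: 15.0
position: [0.6491, -0.0827, 0.227]
tool_rot: [-0.081, 0.997, -0.001, 0.001]
ft_force: [1.2, -0.3, -4.2]
grip_width: 0.0196
```

Emit:
send_rows:
  deltas:
    - {"tx":0.2,"ty":-3,"tz":0,"rx":0,"ry":0,"rz":-0.01}
    - {"tx":0.5,"ty":-6.5,"tz":0,"rx":0,"ry":0,"rz":-0.03}
    - {"tx":1,"ty":-10,"tz":0,"rx":0,"ry":0,"rz":-0.047}
    - {"tx":1.1,"ty":-13,"tz":0,"rx":0,"ry":0,"rz":-0.047}
    - {"tx":1.1,"ty":-14.5,"tz":0,"rx":0,"ry":0,"rz":-0.047}

```text
time: 15.42
position: [0.6615, -0.229, 0.2268]
tool_rot: [-0.104, 0.995, -0.001, 0.001]
ft_force: [0.4, -0.7, -4.7]
grip_width: 0.0201
```

Emit:
send_rows:
  deltas:
    - {"tx":0,"ty":0,"tz":0,"rx":0,"ry":0,"rz":0}
    - {"tx":0,"ty":0,"tz":0,"rx":0,"ry":0,"rz":0}

```text
time: 15.58
position: [0.6614, -0.2245, 0.2269]
tool_rot: [-0.104, 0.995, 0.001, 0.0]
ft_force: [-0.1, 0.3, -3.6]
grip_width: 0.0197
```

```bash
python3 wr.py w11; python3 - <<'E'
from h import *
from rig import robot
o=robot.get_obs();st(o)
print(delta(o,[.658,-.226,.175],down(102.1)))
c=robot.camera("scene"); cv2.imwrite("pics/s11.png",c["color"][150:390,140:460,::-1])
E
```

```text
t 15.58 pos [ 0.6614 -0.2245  0.2269] z [ 0.001  0.001 -1.   ] jaw yaw 101.96 q [-4.880e-01  6.270e-01  1.225e+00  2.000e-03  1.290e+00 -2.267e+00] F [-0.1  0.3 -3.6] M [0.16 0.   0.01] w 0.0197
t 15.63 pos [ 0.6614 -0.2232  0.227 ] z [ 0.     0.002 -1.   ] jaw yaw 102.05 q [-4.860e-01  6.260e-01  1.226e+00  2.000e-03  1.290e+00 -2.268e+00] F [ 0.2  0.6 -4.3] M [ 0.1  -0.05 -0.05] w 0.0199
(array([ 0.39, -0.21,  5.2 ]), array([ 0.002,  0.001, -0.001]))
```

View pics/w11.png

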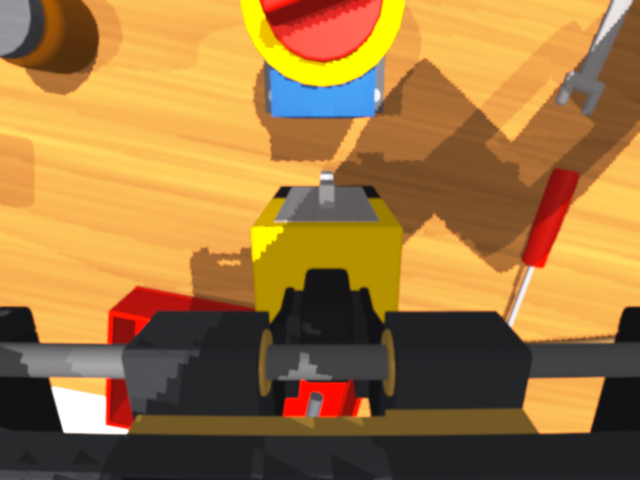

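View pics/s11.png

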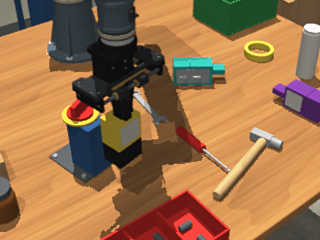

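The lamp hangs straight, its back to the post. Its tab is at column 327 and the post top spans columns 272–377, its middle near column 325. I am re-measuring both from this picture.

```bash
python3 - <<'E'
from h import *
c=dict(np.load("pics/w11.npz")); W=cloud(c,c["M"]); z=W[...,2]; col=c["color"].astype(int); v,u=np.mgrid[0:480,0:640]
m=(v<130)&(abs(u-325)<70)&(abs(z-.15)<.005)&(col[...,2]>col[...,0]+20)
r,b=rect(W[m][:,:2]); print("post top",m.sum(),np.round(r[0],4),np.round(r[1],4),r[2],np.round(b,4).tolist(),np.median(z[m]))
a=np.radians(12.1);n=np.array([np.cos(a),np.sin(a)]);t=np.array([-n[1],n[0]])
P=W[m][:,:2]; s=P@n; l=P@t; print("front n",np.percentile(s,99.5),s.max()," lat",l.min(),l.max(),(l.min()+l.max())/2)
# front edge line
fr=[]
for k in np.arange(l.min()+.004,l.max()-.004,.002):
    i=abs(l-k)<.001
    if i.sum()>3: fr.append((k,s[i].max()))
fr=np.array(fr); pf=np.polyfit(fr[:,0],fr[:,1],1); print("front edge extra yaw deg",-np.degrees(np.arctan(pf[0])),"n at mid",np.polyval(pf,-.359))
zt=.1213+(.227-.1278)
m=(abs(z-zt)<.006)&(v<330)&(v>150)&(abs(u-325)<100)
r,b=rect(W[m][:,:2]); print("lamp top",m.sum(),np.median(z[m]),np.round(r[0],4),np.round(r[1],4),r[2],np.round(b,4).tolist())
P=W[m][:,:2]; s=P@n;l=P@t; print("lamp back n",s.min()," lat",(l.min()+l.max())/2)
E
```

```text
post top 3741 [ 0.5654 -0.2466] [0.0268 0.0605] 12.270968437194824 [[0.5458999872207642, -0.2199999988079071], [0.5587000250816345, -0.27900001406669617], [0.5849000215530396, -0.2732999920845032], [0.5720999836921692, -0.2143000066280365]] 0.15102998296437167
front n 0.5144647465105122 0.5145550127145166  lat -0.3899155087533496 -0.3294540871398301 -0.35968479794658986
front edge extra yaw deg 0.41970160881339635 n at mid 0.514242586639002
lamp top 10238 0.22023003617114806 [ 0.6488 -0.227 ] [0.0482 0.0706] 11.842044830322266 [[0.6179999709129333, -0.19740000367164612], [0.6324999928474426, -0.26649999618530273], [0.6797000169754028, -0.2567000091075897], [0.6651999950408936, -0.1875]]
lamp back n 0.5626075721656312  lat -0.3579620612654255
```

Emit:
send_rows:
  deltas:
    - {"tx":0,"ty":-0.1,"tz":2,"rx":0,"ry":0,"rz":-0.002}
    - {"tx":0,"ty":-0.2,"tz":4,"rx":0,"ry":0,"rz":-0.002}
    - {"tx":0,"ty":-0.2,"tz":5,"rx":0,"ry":0,"rz":-0.002}
    - {"tx":0,"ty":-0.2,"tz":5,"rx":0,"ry":0,"rz":-0.002}
    - {"tx":0,"ty":-0.2,"tz":5,"rx":0,"ry":0,"rz":-0.002}

```text
time: 16.1
position: [0.6624, -0.225, 0.1777]
tool_rot: [-0.107, 0.994, -0.0, 0.0]
ft_force: [0.8, -0.5, -4.9]
grip_width: 0.0193
```

```bash
cat >> h.py <<'E'
A_=np.radians(12.2);N_=np.array([np.cos(A_),np.sin(A_)]);T_=np.array([-N_[1],N_[0]])
def pl(n,l,z): 
    p=n*N_+l*T_; return [p[0],p[1],z]
def loc(o): print("n",round(o["position"][:2]@N_,4),"lat",round(o["position"][:2]@T_,4),"z",round(o["position"][2],4))
E
python3 - <<'E'
from h import *
from rig import robot
# lat/n references in 12.2 frame
for p in [(.5783,-.2438),(.5785,-.2438)]: print(np.dot(p,N_),np.dot(p,T_))
c=dict(np.load("pics/w11.npz")); W=cloud(c,c["M"]); z=W[...,2]; col=c["color"].astype(int); v,u=np.mgrid[0:480,0:640]
m=(v<130)&(abs(u-325)<70)&(abs(z-.15)<.005)&(col[...,2]>col[...,0]+20)
P=W[m][:,:2];print((P@T_).min(),(P@T_).max(),(P@N_).max())
o=robot.get_obs();st(o);loc(o)
E
```

```text
0.5137186262898256 -0.36050312481710145
0.5139141094686828 -0.3605453897763925
-0.39078586783048475 -0.33032598784959216 0.5139058738590258
t 16.1 pos [ 0.6624 -0.225   0.1777] z [ 0.001  0.    -1.   ] jaw yaw 102.26 q [-4.870e-01  6.760e-01  1.270e+00  1.000e-03  1.195e+00 -2.272e+00] F [ 0.8 -0.5 -4.9] M [ 0.05 -0.05  0.01] w 0.0193
n 0.5999 lat -0.3599 z 0.1777
```

Emit:
send_rows:
  deltas:
    - {"tx":1,"ty":-0.05,"tz":0.2,"rx":0,"ry":0,"rz":0}
    - {"tx":2,"ty":-0.05,"tz":0.3,"rx":0,"ry":0,"rz":0}
    - {"tx":2.6,"ty":-0.05,"tz":0.3,"rx":0,"ry":0,"rz":0}
    - {"tx":3,"ty":-0.05,"tz":0.3,"rx":0,"ry":0,"rz":0}
    - {"tx":3,"ty":-0.05,"tz":0.3,"rx":0,"ry":0,"rz":0}

```text
time: 16.52
position: [0.6334, -0.2336, 0.1765]
tool_rot: [-0.106, 0.994, -0.001, 0.002]
ft_force: [0.6, -0.5, -4.4]
grip_width: 0.0199
```

```bash
python3 wr.py w12; python3 - <<'E'
from h import *
from rig import robot
o=robot.get_obs();st(o);loc(o)
E
```

```text
t 16.52 pos [ 0.6334 -0.2336  0.1765] z [ 0.004 -0.002 -1.   ] jaw yaw 102.16 q [-0.519  0.643  1.345  0.     1.15  -2.302] F [ 0.6 -0.5 -4.4] M [ 0.05 -0.02  0.03] w 0.0199
t 16.57 pos [ 0.634  -0.2335  0.1763] z [ 0.005 -0.002 -1.   ] jaw yaw 102.16 q [-5.180e-01  6.440e-01  1.344e+00  1.000e-03  1.149e+00 -2.302e+00] F [-0.2 -0.3 -4.4] M [ 0.07 -0.1   0.01] w 0.0197
n 0.5703 lat -0.3622 z 0.1763
```

View pics/w12.png

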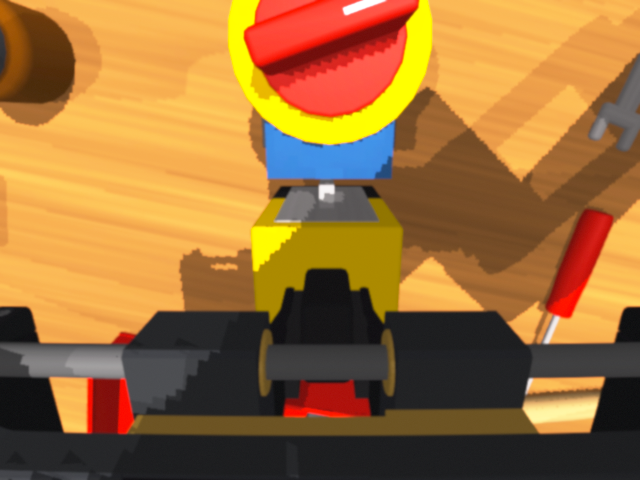

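The tab is at column 327 and the post's middle at column 330, so the lamp is about 1.5 mm too far to one side. I correct that and go in.

Emit:
send_rows:
  deltas:
    - {"tx":0,"ty":0.15,"tz":0.1,"rx":0,"ry":0,"rz":0}
    - {"tx":0.4,"ty":0.15,"tz":0.1,"rx":0,"ry":0,"rz":0}
    - {"tx":0.8,"ty":0.15,"tz":0.1,"rx":0,"ry":0,"rz":0}
    - {"tx":1.1,"ty":0.15,"tz":0.1,"rx":0,"ry":0,"rz":0}
    - {"tx":1.2,"ty":0.15,"tz":0.1,"rx":0,"ry":0,"rz":0}

```text
time: 16.98
position: [0.6207, -0.2344, 0.1741]
tool_rot: [-0.106, 0.994, -0.001, 0.001]
ft_force: [-0.2, -0.8, -4.1]
grip_width: 0.0196
```

```bash
python3 wr.py w13; python3 - <<'E'
from h import *
from rig import robot
o=robot.get_obs();st(o);loc(o)
c=cv2.imread("pics/w13.png")[60:320,200:460]; cv2.imwrite("pics/w13c.png",cv2.resize(c,None,fx=2.3,fy=2.3))
E
```

```text
t 16.98 pos [ 0.6207 -0.2344  0.1741] z [ 0.002 -0.001 -1.   ] jaw yaw 102.17 q [-0.529  0.631  1.377  0.     1.131 -2.313] F [-0.2 -0.8 -4.1] M [ 0.1  -0.02 -0.03] w 0.0196
t 17.03 pos [ 0.6208 -0.2345  0.1741] z [ 0.002 -0.001 -1.   ] jaw yaw 102.17 q [-0.529  0.631  1.377  0.     1.131 -2.313] F [-0.2 -0.  -3.8] M [ 0.08 -0.01  0.01] w 0.0196
n 0.5573 lat -0.3604 z 0.1741
```

View pics/w13c.png

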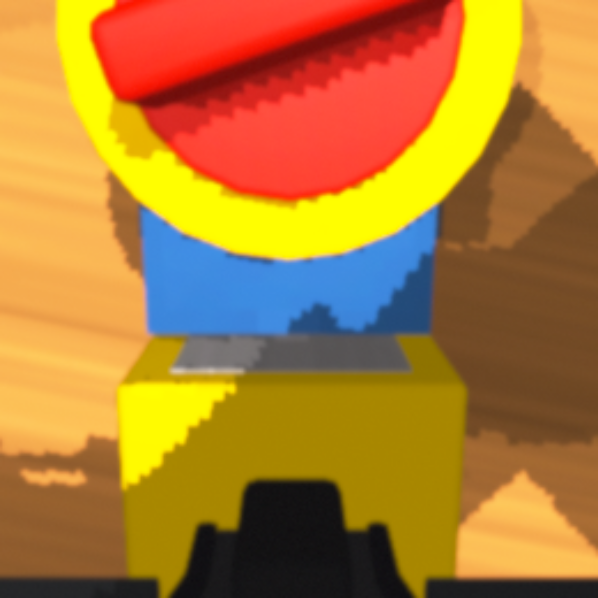

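The tabs are about 6 mm into the slots with no contact force. I continue until the back meets the plate.

Emit:
send_rows:
  deltas:
    - {"tx":0.25,"ty":0,"tz":0,"rx":0,"ry":0,"rz":0}
    - {"tx":0.5,"ty":0,"tz":0,"rx":0,"ry":0,"rz":0}
    - {"tx":0.65,"ty":0,"tz":0,"rx":0,"ry":0,"rz":0}
    - {"tx":0.65,"ty":0,"tz":0,"rx":0,"ry":0,"rz":0}

```text
time: 17.37
position: [0.6147, -0.2358, 0.1742]
tool_rot: [-0.106, 0.994, -0.001, 0.001]
ft_force: [0.8, -0.4, -4.3]
grip_width: 0.0198
```

```bash
python3 - <<'E'
from h import *
from rig import robot
o=robot.get_obs();st(o);loc(o); print("Fn",o["ft_force"][:2]@N_)
E
```

```text
t 17.37 pos [ 0.6147 -0.2358  0.1742] z [ 0.002 -0.001 -1.   ] jaw yaw 102.17 q [-0.536  0.624  1.391  0.     1.123 -2.319] F [ 0.8 -0.4 -4.3] M [0.04 0.   0.  ] w 0.0198
n 0.551 lat -0.3604 z 0.1742
Fn 0.7081418972924812
```

Emit:
send_rows:
  deltas:
    - {"tx":0.1,"ty":0,"tz":0,"rx":0,"ry":0,"rz":0}
    - {"tx":0.2,"ty":0,"tz":0,"rx":0,"ry":0,"rz":0}
    - {"tx":0.2,"ty":0,"tz":0,"rx":0,"ry":0,"rz":0}

```text
time: 17.62
position: [0.6141, -0.2361, 0.1744]
tool_rot: [-0.106, 0.994, -0.001, 0.003]
ft_force: [2.5, 1.7, -4.9]
grip_width: 0.0195
```

```bash
python3 - <<'E'
from h import *
from rig import robot
o=robot.get_obs();st(o);loc(o); print("Fn",o["ft_force"][:2]@N_)
E
```

```text
t 17.62 pos [ 0.6141 -0.2361  0.1744] z [ 0.005 -0.001 -1.   ] jaw yaw 102.15 q [-5.370e-01  6.220e-01  1.395e+00  2.000e-03  1.119e+00 -2.321e+00] F [ 2.5  1.7 -4.9] M [ 0.25 -0.55 -0.09] w 0.0195
n 0.5504 lat -0.3606 z 0.1744
Fn 2.842030623741341
```

The back meets the plate at n = 0.5504, where predicted was 0.5507. Now straight down.

Emit:
send_rows:
  deltas:
    - {"tx":-0.1,"ty":0,"tz":0.3,"rx":0,"ry":0,"rz":0}
    - {"tx":-0.1,"ty":0,"tz":0.6,"rx":0,"ry":0,"rz":0}
    - {"tx":-0.1,"ty":0,"tz":0.9,"rx":0,"ry":0,"rz":0}
    - {"tx":-0.1,"ty":0,"tz":1,"rx":0,"ry":0,"rz":0}

```text
time: 17.95
position: [0.6143, -0.2359, 0.1637]
tool_rot: [-0.106, 0.994, -0.001, 0.001]
ft_force: [1.1, 1.6, -4.0]
grip_width: 0.0198
```

```bash
python3 - <<'E'
from h import *
from rig import robot
o=robot.get_obs();st(o);loc(o); print("Fn",o["ft_force"][:2]@N_)
E
```

```text
t 17.95 pos [ 0.6143 -0.2359  0.1637] z [ 0.003 -0.001 -1.   ] jaw yaw 102.18 q [-5.360e-01  6.360e-01  1.402e+00  1.000e-03  1.101e+00 -2.320e+00] F [ 1.1  1.6 -4. ] M [ 0.18 -0.3  -0.07] w 0.0198
n 0.5506 lat -0.3604 z 0.1637
Fn 1.4320873512113064
```

Emit:
send_rows:
  deltas:
    - {"tx":0,"ty":0,"tz":0.25,"rx":0,"ry":0,"rz":0}
    - {"tx":0,"ty":0,"tz":0.5,"rx":0,"ry":0,"rz":0}
    - {"tx":0,"ty":0,"tz":0.7,"rx":0,"ry":0,"rz":0}
    - {"tx":0,"ty":0,"tz":0.7,"rx":0,"ry":0,"rz":0}

```text
time: 18.28
position: [0.6144, -0.236, 0.1578]
tool_rot: [-0.106, 0.994, -0.001, 0.002]
ft_force: [1.8, 0.1, -0.0]
grip_width: 0.0196
```

```bash
python3 - <<'E'
from h import *
from rig import robot
o=robot.get_obs();st(o);loc(o); print("Fn",o["ft_force"][:2]@N_)
E
```

```text
t 18.28 pos [ 0.6144 -0.236   0.1578] z [ 0.003 -0.001 -1.   ] jaw yaw 102.19 q [-5.360e-01  6.430e-01  1.406e+00  1.000e-03  1.089e+00 -2.320e+00] F [ 1.8  0.1 -0. ] M [ 0.26 -0.14 -0.  ] w 0.0196
n 0.5507 lat -0.3606 z 0.1578
Fn 1.727611652011178
```

Emit:
send_rows:
  deltas:
    - {"tx":0,"ty":0,"tz":0.2,"rx":0,"ry":0,"rz":0}
    - {"tx":0,"ty":0,"tz":0.4,"rx":0,"ry":0,"rz":0}
    - {"tx":0,"ty":0,"tz":0.4,"rx":0,"ry":0,"rz":0}

```text
time: 18.53
position: [0.6155, -0.2362, 0.1573]
tool_rot: [-0.106, 0.994, -0.002, 0.003]
ft_force: [-0.2, 2.3, 12.8]
grip_width: 0.0199
```

```bash
python3 wr.py w14; python3 - <<'E'
from h import *
from rig import robot
o=robot.get_obs();st(o);loc(o); print("Fn",o["ft_force"][:2]@N_)
c=dict(np.load("pics/w14.npz")); W=cloud(c,c["M"]); z=W[...,2]; v,u=np.mgrid[0:480,0:640]; col=c["color"].astype(int)
m=(v>170)&(v<330)&(abs(u-325)<70)&(abs(z-.15)<.01)&(col[...,0]>col[...,2]+60); print("lamp top z",np.median(z[m]),m.sum())
m=(v<250)&(abs(u-325)<70)&(abs(z-.15)<.01)&(col[...,2]>col[...,0]+20); print("post top z",np.median(z[m]),m.sum())
E
```

```text
t 18.53 pos [ 0.6155 -0.2362  0.1573] z [ 0.006 -0.003 -1.   ] jaw yaw 102.17 q [-5.360e-01  6.430e-01  1.407e+00  1.000e-03  1.085e+00 -2.320e+00] F [-0.2  2.3 12.8] M [ 0.79  0.7  -0.2 ] w 0.0199
t 18.58 pos [ 0.6154 -0.2362  0.1573] z [ 0.006 -0.003 -1.   ] jaw yaw 102.17 q [-5.360e-01  6.430e-01  1.407e+00  1.000e-03  1.085e+00 -2.320e+00] F [-0.5  2.7 13.8] M [ 0.69  0.7  -0.12] w 0.0198
n 0.5516 lat -0.3609 z 0.1573
Fn 0.05967383264446342
lamp top z 0.15102686588121242 10915
post top z 0.1511901593922493 5499
```

View pics/w14.png

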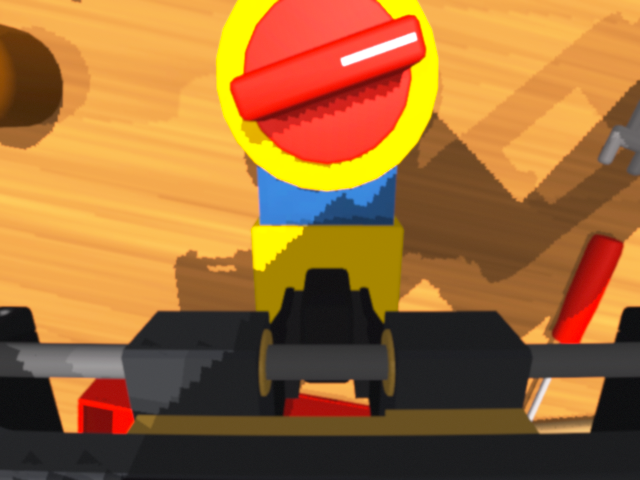

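The lamp top (0.1510) is level with the post top (0.1512), as it must be when home, with about 14 N pushing down. I release and lift away.

Emit:
send_rows:
  deltas:
    - {"tx":0,"ty":0,"tz":-0.3,"rx":0,"ry":0,"rz":0}
    - {"tx":0,"ty":0,"tz":-0.3,"rx":0,"ry":0,"rz":0}
    - {"tx":0,"ty":0,"tz":-0.3,"rx":0,"ry":0,"rz":0}
    - {"tx":0,"ty":0,"tz":-0.3,"rx":0,"ry":0,"rz":0}
    - {"tx":0,"ty":0,"tz":-0.3,"rx":0,"ry":0,"rz":0}
  claw: 5

```text
time: 19.0
position: [0.6138, -0.236, 0.1556]
tool_rot: [-0.106, 0.994, -0.001, 0.001]
ft_force: [0.1, 0.0, 0.6]
grip_width: 0.0439
```

Emit:
send_rows:
  deltas:
    - {"tx":0,"ty":0,"tz":0,"rx":0,"ry":0,"rz":0}
    - {"tx":0,"ty":0,"tz":-1,"rx":0,"ry":0,"rz":0}
    - {"tx":0,"ty":0,"tz":-3,"rx":0,"ry":0,"rz":0}
    - {"tx":0,"ty":0,"tz":-6,"rx":0,"ry":0,"rz":0}
    - {"tx":0,"ty":0,"tz":-9,"rx":0,"ry":0,"rz":0}

```text
time: 19.42
position: [0.6133, -0.2356, 0.2467]
tool_rot: [-0.106, 0.994, -0.0, 0.0]
ft_force: [0.7, 0.1, 0.0]
grip_width: 0.0499
```

```bash
python3 - <<'E'
from h import *
from rig import robot
o=robot.get_obs();st(o)
c=robot.camera("scene"); cv2.imwrite("pics/s15.png",cv2.resize(c["color"][200:360,140:360,::-1],None,fx=3,fy=3))
print(delta(o,[.5196,-.2555,.25],down(30.5)))
E
```

```text
t 19.42 pos [ 0.6133 -0.2356  0.2467] z [ 0.001  0.    -1.   ] jaw yaw 102.18 q [-0.537  0.548  1.32   0.     1.273 -2.32 ] F [0.7 0.1 0. ] M [ 0.07 -0.03 -0.01] w 0.0499
(array([ 9.58,  0.03, -0.34]), array([0.000e+00, 1.000e-03, 1.251e+00]))
```

View pics/s15.png

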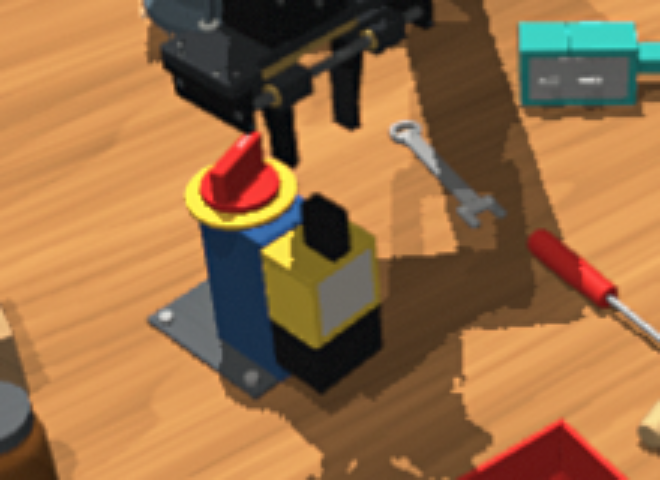

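The lamp hangs home on the post: body at crop (320,300), flush against the plate. Next is the knob, with the jaws across its bar (bar yaw 120.5°, so jaw yaw 30.5°).

Emit:
send_rows:
  deltas:
    - {"tx":2,"ty":0,"tz":-0.3,"rx":0,"ry":0,"rz":0.12}
    - {"tx":4,"ty":0,"tz":-0.5,"rx":0,"ry":0,"rz":0.24}
    - {"tx":6,"ty":0,"tz":-0.5,"rx":0,"ry":0,"rz":0.36}
    - {"tx":8,"ty":0,"tz":-0.5,"rx":0,"ry":0,"rz":0.48}
    - {"tx":9.6,"ty":0,"tz":-0.5,"rx":0,"ry":0,"rz":0.6}

```text
time: 19.88
position: [0.5188, -0.2563, 0.2516]
tool_rot: [0.195, 0.981, -0.001, 0.002]
ft_force: [-0.7, -0.1, -0.0]
grip_width: 0.0498
```

Emit:
send_rows:
  deltas:
    - {"tx":0,"ty":0,"tz":0,"rx":0,"ry":0,"rz":0.12}
    - {"tx":0,"ty":0,"tz":0,"rx":0,"ry":0,"rz":0.24}
    - {"tx":0,"ty":0,"tz":0,"rx":0,"ry":0,"rz":0.36}
    - {"tx":0,"ty":0,"tz":0,"rx":0,"ry":0,"rz":0.48}
    - {"tx":0,"ty":0,"tz":0,"rx":0,"ry":0,"rz":0.6}

```text
time: 20.3
position: [0.5201, -0.2563, 0.2516]
tool_rot: [0.477, 0.879, 0.0, 0.002]
ft_force: [-0.6, 0.0, -0.4]
grip_width: 0.05
```

Emit:
send_rows:
  deltas:
    - {"tx":0,"ty":0,"tz":0,"rx":0,"ry":0,"rz":0.05}
    - {"tx":0,"ty":0,"tz":0,"rx":0,"ry":0,"rz":0.05}
    - {"tx":0,"ty":0,"tz":0,"rx":0,"ry":0,"rz":0.05}

```text
time: 20.55
position: [0.5202, -0.2562, 0.2514]
tool_rot: [0.495, 0.869, 0.0, 0.002]
ft_force: [-1.2, 0.5, 0.1]
grip_width: 0.0499
```

```bash
python3 wr.py w16; python3 - <<'E'
from h import *
from rig import robot
o=robot.get_obs();st(o)
c=dict(np.load("pics/w16.npz")); W=cloud(c,c["M"]); z=W[...,2]; col=c["color"].astype(int)
m=(abs(z-.194)<.006)&(col[...,0]>120)&(col[...,1]<110)
r,b=rect(W[m][:,:2]); print(m.sum(),np.round(r[0],4),np.round(r[1],4),r[2],np.median(z[m]))
print(delta(o,[.5196,-.2555,.169],down(30.5)))
E
```

```text
t 20.55 pos [ 0.5202 -0.2562  0.2514] z [ 0.003 -0.002 -1.   ] jaw yaw 30.66 q [-6.510e-01  4.330e-01  1.518e+00  1.000e-03  1.187e+00 -1.186e+00] F [-1.2  0.5  0.1] M [-0.06  0.03 -0.03] w 0.0499
t 20.6 pos [ 0.5201 -0.2562  0.2513] z [ 0.003 -0.002 -1.   ] jaw yaw 30.65 q [-6.510e-01  4.330e-01  1.518e+00  1.000e-03  1.187e+00 -1.186e+00] F [-0.  -0.6 -1.3] M [-0.08 -0.05 -0.  ] w 0.0499
2047 [ 0.5658 -0.2325] [0.1209 0.0599] 26.792892456054688 0.19489289395576537
(array([ 0.11, -0.03,  8.23]), array([0.002, 0.003, 0.003]))
```

View pics/w16.png

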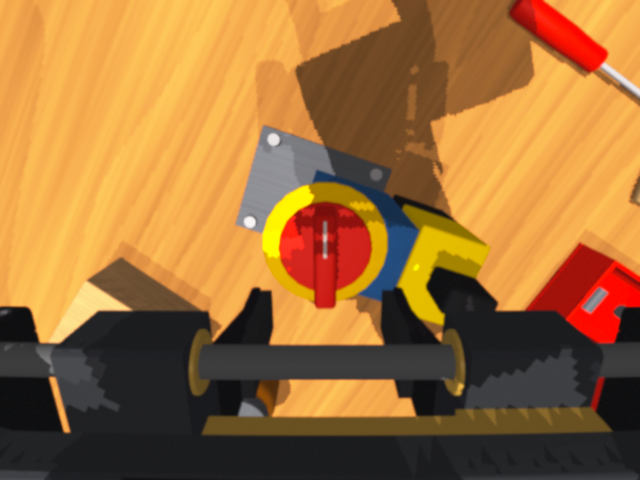

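The bar is at column 325, centred between the fingers, with the lamp hanging alongside at (440,265). I am going down.

Emit:
send_rows:
  deltas:
    - {"tx":0.05,"ty":0,"tz":2,"rx":0,"ry":0,"rz":0}
    - {"tx":0.1,"ty":0,"tz":4,"rx":0,"ry":0,"rz":0}
    - {"tx":0.1,"ty":0,"tz":6,"rx":0,"ry":0,"rz":0}
    - {"tx":0.1,"ty":0,"tz":7.4,"rx":0,"ry":0,"rz":0}
    - {"tx":0.1,"ty":0,"tz":7.6,"rx":0,"ry":0,"rz":0}
  claw: 4

```text
time: 21.02
position: [0.5182, -0.2542, 0.1723]
tool_rot: [0.495, 0.869, 0.001, -0.001]
ft_force: [-0.7, 0.6, -0.8]
grip_width: 0.0403
```

Emit:
send_rows:
  deltas:
    - {"tx":0,"ty":0,"tz":0.1,"rx":0,"ry":0,"rz":0}
    - {"tx":0,"ty":0,"tz":0.2,"rx":0,"ry":0,"rz":0}

```text
time: 21.18
position: [0.5204, -0.2558, 0.1736]
tool_rot: [0.496, 0.869, 0.0, 0.002]
ft_force: [0.1, -0.9, -0.8]
grip_width: 0.04
```

```bash
python3 - <<'E'
from h import *
from rig import robot
o=robot.get_obs();st(o); print(delta(o,[.5196,-.2557,.169],down(30.5)))
E
```

```text
t 21.18 pos [ 0.5204 -0.2558  0.1736] z [ 0.004 -0.002 -1.   ] jaw yaw 30.59 q [-6.500e-01  5.260e-01  1.601e+00  1.000e-03  1.011e+00 -1.184e+00] F [ 0.1 -0.9 -0.8] M [-0.05  0.03 -0.02] w 0.04
(array([ 0.05, -0.06,  0.46]), array([0.002, 0.004, 0.002]))
```

Emit:
send_rows:
  deltas:
    - {"tx":0,"ty":0,"tz":0.2,"rx":0,"ry":0,"rz":0}
    - {"tx":0,"ty":0,"tz":0.2,"rx":0,"ry":0,"rz":0}
    - {"tx":0,"ty":0,"tz":0.2,"rx":0,"ry":0,"rz":0}
    - {"tx":0,"ty":0,"tz":0.2,"rx":0,"ry":0,"rz":0}
    - {"tx":0,"ty":0,"tz":0.2,"rx":0,"ry":0,"rz":0}
  claw: 0.6
  squeeze: 40

```text
time: 21.6
position: [0.5194, -0.2558, 0.1714]
tool_rot: [0.495, 0.869, -0.001, 0.001]
ft_force: [-8.3, -6.3, 4.3]
grip_width: 0.0147
```

Emit:
send_rows:
  deltas:
    - {"tx":0,"ty":0,"tz":0,"rx":0,"ry":0,"rz":0}
    - {"tx":0,"ty":0,"tz":0,"rx":0,"ry":0,"rz":0}

```text
time: 21.77
position: [0.5191, -0.256, 0.1714]
tool_rot: [0.495, 0.869, -0.001, 0.001]
ft_force: [-3.9, -2.6, 4.0]
grip_width: 0.0139
```

Emit:
send_rows:
  deltas:
    - {"tx":0,"ty":0,"tz":0,"rx":0,"ry":0,"rz":0.1}
    - {"tx":0,"ty":0,"tz":0,"rx":0,"ry":0,"rz":0.2}
    - {"tx":0,"ty":0,"tz":0,"rx":0,"ry":0,"rz":0.3}

```text
time: 22.02
position: [0.5193, -0.256, 0.1714]
tool_rot: [0.622, 0.783, -0.0, 0.001]
ft_force: [-2.7, -2.1, 4.3]
grip_width: 0.0139
```

```bash
python3 - <<'E'
from h import *
from rig import robot
o=robot.get_obs();st(o)
E
```

```text
t 22.02 pos [ 0.5193 -0.256   0.1714] z [ 0.002 -0.002 -1.   ] jaw yaw 13.13 q [-6.510e-01  5.280e-01  1.604e+00 -1.000e-03  1.007e+00 -8.790e-01] F [-2.7 -2.1  4.3] M [-0.45  0.67  0.04] w 0.0139
```

Emit:
send_rows:
  deltas:
    - {"tx":0,"ty":0,"tz":0,"rx":0,"ry":0,"rz":0.11}
    - {"tx":0,"ty":0,"tz":0,"rx":0,"ry":0,"rz":0.22}
    - {"tx":0,"ty":0,"tz":0,"rx":0,"ry":0,"rz":0.33}
    - {"tx":0,"ty":0,"tz":0,"rx":0,"ry":0,"rz":0.44}
    - {"tx":0,"ty":0,"tz":0,"rx":0,"ry":0,"rz":0.55}

```text
time: 22.43
position: [0.5197, -0.256, 0.1714]
tool_rot: [0.811, 0.585, 0.0, 0.002]
ft_force: [-2.8, -2.1, 2.4]
grip_width: 0.0138
```

Emit:
send_rows:
  deltas:
    - {"tx":0,"ty":0,"tz":0,"rx":0,"ry":0,"rz":0.11}
    - {"tx":0,"ty":0,"tz":0,"rx":0,"ry":0,"rz":0.22}
    - {"tx":0,"ty":0,"tz":0,"rx":0,"ry":0,"rz":0.33}
    - {"tx":0,"ty":0,"tz":0,"rx":0,"ry":0,"rz":0.44}
    - {"tx":0,"ty":0,"tz":0,"rx":0,"ry":0,"rz":0.55}

```text
time: 22.85
position: [0.5201, -0.2563, 0.1715]
tool_rot: [0.939, 0.343, 0.001, 0.002]
ft_force: [-2.5, -1.4, 1.6]
grip_width: 0.0135
```

Emit:
send_rows:
  deltas:
    - {"tx":0,"ty":0,"tz":0,"rx":0,"ry":0,"rz":0.11}
    - {"tx":0,"ty":0,"tz":0,"rx":0,"ry":0,"rz":0.22}
    - {"tx":0,"ty":0,"tz":0,"rx":0,"ry":0,"rz":0.33}
    - {"tx":0,"ty":0,"tz":0,"rx":0,"ry":0,"rz":0.44}
    - {"tx":0,"ty":0,"tz":0,"rx":0,"ry":0,"rz":0.55}

```text
time: 23.27
position: [0.5202, -0.2567, 0.1714]
tool_rot: [0.997, 0.075, 0.002, 0.002]
ft_force: [-2.1, -2.7, 2.2]
grip_width: 0.0136
```

```bash
python3 - <<'E'
from h import *
from rig import robot
o=robot.get_obs();st(o)
E
```

```text
t 23.27 pos [ 0.5202 -0.2567  0.1714] z [ 0.004 -0.004 -1.   ] jaw yaw -81.43 q [-6.500e-01  5.290e-01  1.603e+00 -1.000e-03  1.005e+00  7.710e-01] F [-2.1 -2.7  2.2] M [-0.62  0.59  0.08] w 0.0136
```

Emit:
send_rows:
  deltas:
    - {"tx":0,"ty":0,"tz":0,"rx":0,"ry":0,"rz":0.1}
    - {"tx":0,"ty":0,"tz":0,"rx":0,"ry":0,"rz":0.2}
    - {"tx":0,"ty":0,"tz":0,"rx":0,"ry":0,"rz":0.28}
    - {"tx":0,"ty":0,"tz":0,"rx":0,"ry":0,"rz":0.34}
    - {"tx":0,"ty":0,"tz":0,"rx":0,"ry":0,"rz":0.38}

```text
time: 23.68
position: [0.5202, -0.257, 0.1715]
tool_rot: [0.994, -0.114, 0.002, 0.002]
ft_force: [-1.9, -3.5, 1.6]
grip_width: 0.0139
```

```bash
python3 - <<'E'
from h import *
from rig import robot
o=robot.get_obs();st(o); print(o["joint_torque"])
E
```

```text
t 23.68 pos [ 0.5202 -0.257   0.1715] z [ 0.004 -0.004 -1.   ] jaw yaw -103.05 q [-6.510e-01  5.290e-01  1.602e+00 -1.000e-03  1.004e+00  1.149e+00] F [-1.9 -3.5  1.6] M [-0.74  0.63  0.12] w 0.0139
[  2.42006667 -40.6661725  -14.16972041   1.22004848   0.09405834
  -0.09269142]
```

Emit:
send_rows:
  deltas:
    - {"tx":0,"ty":0,"tz":0,"rx":0,"ry":0,"rz":0.03}
    - {"tx":0,"ty":0,"tz":0,"rx":0,"ry":0,"rz":0.06}

```text
time: 23.85
position: [0.5203, -0.2571, 0.1715]
tool_rot: [0.99, -0.142, 0.002, 0.002]
ft_force: [-1.1, -3.9, 2.4]
grip_width: 0.0139
```

```bash
python3 - <<'E'
from h import *
from rig import robot
o=robot.get_obs();st(o); print(o["joint_torque"])
E
```

```text
t 23.85 pos [ 0.5203 -0.2571  0.1715] z [ 0.004 -0.005 -1.   ] jaw yaw -106.3 q [-0.651  0.529  1.602 -0.002  1.004  1.206] F [-1.1 -3.9  2.4] M [-0.62  0.53  0.88] w 0.0139
[  1.36626687 -40.66376209 -14.14727658   1.45331427   0.14573703
   0.62591521]
```

The moment about z jumped from 0.12 to 0.88 N m at a jaw yaw of −106°, where the end stop was expected near −104°. One small extra nudge, then release.

Emit:
send_rows:
  deltas:
    - {"tx":0,"ty":0,"tz":0,"rx":0,"ry":0,"rz":0.03}
    - {"tx":0,"ty":0,"tz":0,"rx":0,"ry":0,"rz":0.03}

```text
time: 24.02
position: [0.5204, -0.2571, 0.1715]
tool_rot: [0.988, -0.156, 0.002, 0.002]
ft_force: [-1.1, -5.6, 0.4]
grip_width: 0.0147
```

```bash
python3 - <<'E'
from h import *
from rig import robot
o=robot.get_obs();st(o)
E
```

```text
t 24.02 pos [ 0.5204 -0.2571  0.1715] z [ 0.004 -0.005 -1.   ] jaw yaw -107.91 q [-0.65   0.529  1.602 -0.002  1.004  1.234] F [-1.1 -5.6  0.4] M [-0.77  0.52  0.86] w 0.0147
```

Emit:
send_rows:
  deltas:
    - {"tx":0,"ty":0,"tz":0,"rx":0,"ry":0,"rz":0}
    - {"tx":0,"ty":0,"tz":0,"rx":0,"ry":0,"rz":0}
    - {"tx":0,"ty":0,"tz":0,"rx":0,"ry":0,"rz":0}
    - {"tx":0,"ty":0,"tz":0,"rx":0,"ry":0,"rz":0}
    - {"tx":0,"ty":0,"tz":0,"rx":0,"ry":0,"rz":0}
  claw: 4

```text
time: 24.43
position: [0.5196, -0.2545, 0.1706]
tool_rot: [0.988, -0.157, 0.001, -0.0]
ft_force: [0.3, -0.7, -1.0]
grip_width: 0.0371
```

Emit:
send_rows:
  deltas:
    - {"tx":0,"ty":0,"tz":-1,"rx":0,"ry":0,"rz":0}
    - {"tx":0,"ty":0,"tz":-3,"rx":0,"ry":0,"rz":0}
    - {"tx":0,"ty":0,"tz":-6,"rx":0,"ry":0,"rz":0}
    - {"tx":0,"ty":0,"tz":-9,"rx":0,"ry":0,"rz":0}
    - {"tx":0,"ty":0,"tz":-12,"rx":0,"ry":0,"rz":0}

```text
time: 24.85
position: [0.5193, -0.2547, 0.2927]
tool_rot: [0.988, -0.157, 0.001, 0.0]
ft_force: [0.7, -0.7, 1.5]
grip_width: 0.0398
```

Emit:
send_rows:
  deltas:
    - {"tx":0,"ty":0,"tz":-3,"rx":0,"ry":0,"rz":0}
    - {"tx":0,"ty":0,"tz":-5,"rx":0,"ry":0,"rz":0}
    - {"tx":0,"ty":0,"tz":-5,"rx":0,"ry":0,"rz":0}

```text
time: 25.1
position: [0.5216, -0.2564, 0.3473]
tool_rot: [0.988, -0.157, 0.007, 0.003]
ft_force: [1.1, 0.1, 0.6]
grip_width: 0.0399
```

```bash
python3 wr.py w18; python3 - <<'E'
from h import *
from rig import robot
o=robot.get_obs();st(o)
c=dict(np.load("pics/w18.npz")); W=cloud(c,c["M"]); z=W[...,2]; col=c["color"].astype(int)
m=(abs(z-.194)<.006)&(col[...,0]>120)&(col[...,1]<150)&(np.hypot(W[...,0]-.52,W[...,1]+.256)<.04)
r,b=rect(W[m][:,:2]); d=max([b[1]-b[0],b[2]-b[1]],key=lambda e:np.hypot(*e)); print("bar",m.sum(),np.round(r[0],4),np.round(r[1],4),"yaw",np.degrees(np.arctan2(d[1],d[0]))%180)
m=(abs(z-.151)<.006)&(np.hypot(W[...,0]-.605,W[...,1]+.2375)<.05)&(col[...,0]>col[...,2]+40); r,b=rect(W[m][:,:2]); print("lamp top",m.sum(),np.median(z[m]),r)
for n in("scene","side"):
    c=robot.camera(n); cv2.imwrite(f"pics/{n}18.png",c["color"][:,:,::-1])
E
```

```text
t 25.1 pos [ 0.5216 -0.2564  0.3473] z [ 0.012 -0.008 -1.   ] jaw yaw -108.08 q [-6.500e-01  3.430e-01  1.389e+00  1.000e-03  1.395e+00  1.236e+00] F [1.1 0.1 0.6] M [-0.02  0.13 -0.02] w 0.0399
t 25.15 pos [ 0.5205 -0.2557  0.3444] z [ 0.008 -0.005 -1.   ] jaw yaw -108.08 q [-6.500e-01  3.450e-01  1.393e+00  1.000e-03  1.394e+00  1.236e+00] F [-0.5  0.1 -0.5] M [-0.01  0.15  0.01] w 0.0399
bar 1094 [ 0.5203 -0.2561] [0.014  0.0605] yaw 165.64168
lamp top 3806 0.15080218976899637 ((0.5948161482810974, -0.23995226621627808), (0.07825948297977448, 0.07040920853614807), 11.936717987060547)
```

View pics/w18.png

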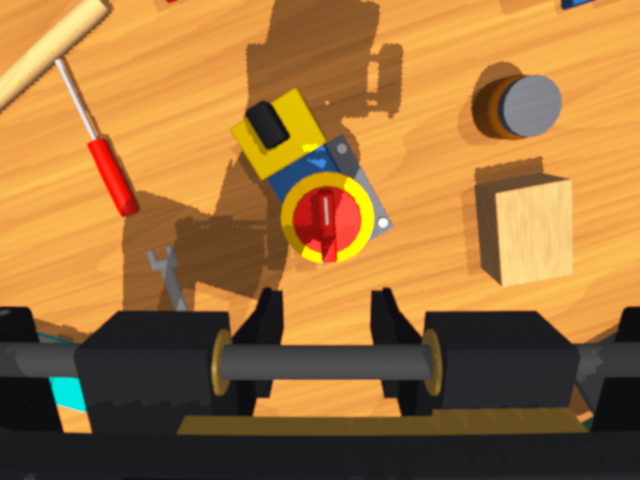

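View pics/scene18.png

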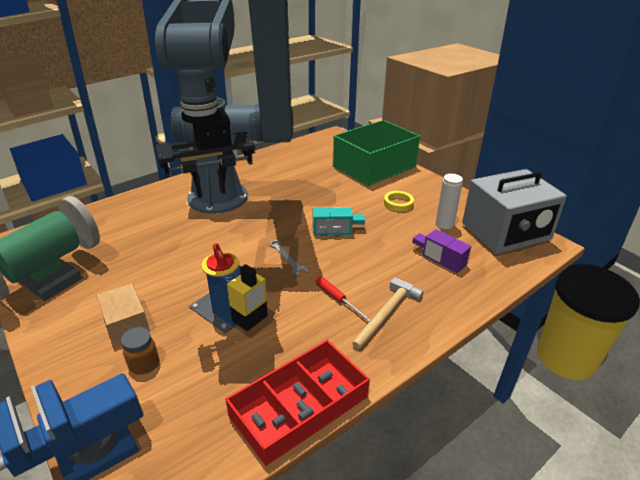

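The bar yaw is 165.6°, and the locked position should be 165.9°. The lamp top is at 0.151, home. The bystanders are where they started and the gripper is clear.

```bash
python3 - <<'E'
from rig import robot
print(robot.hand_in())
E
```

```text
the job is handed in; nothing more can be done
None
```

The lamp is hanging fully home on the blue post and the red knob is locked. I handed the job in at about 25 s of the 72 s allowed; no verdict came back.

**What I did**
- **Standing it up:** I gripped the yellow lamp at its waist, tilted it and set it down leaning about 14°. It righted itself when released, and I confirmed it stood free in both fixed cameras.
- **Hooking it in:** I took it again by the handle, brought its back against the post plate and pushed it down with about 14 N before releasing.
- **Locking:** I turned the knob clockwise about 135° until the moment jumped from 0.12 to about 0.9 N m, which marks the end stop, then released and backed away.

**Last checks**
- **Lamp:** before I let go, its top was level with the post top (0.1510 m against 0.1512 m). It still read 0.1508 m after locking, so it is home.
- **Knob:** the bar ended at a yaw of 165.6°, and the locked position (3.6 rad) works out to 165.9°.
- **Other things:** they look to be in their original places in the last scene picture. I did not measure them, and I did not open the last side picture.

**What disagreed**
- The tool turned about 2° further than the bar at the stop (−107.9° against an expected −104°), so the pads slipped slightly.
- The sideways position was about 1.5 mm off just before insertion. I corrected it, and the tabs went in without force.

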